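# Load the cedar-block embossing dies and switch on the warmer

### The job

Get the cedar-block embossing dies ready on the laundry counter: lay every cedar blank fully home and flat in the die whose cavity matches its outline and size, and clear the emptied scent cups by nesting them all, upright, into one stack on the cup that stands on the cork coaster, leaving the stack on the coaster. Only when every blank is in and every cup is nested, push the toggle lever on the steel switch box all the way over, away from you, to turn on the die warmer. Leave the pod tub, the glass bowl and the clothespins where they are.

Things in the scene. Friction and masses are not known exactly. Their poses are not given: they have to be found in the camera images.
- blank_large_round: loose cedar blank, outline round, 70 mm in diameter, 22 mm thick, both faces flat and alike; may be absent; origin at the centre of its underside, z up. Starts lying flat on the counter in the middle of the work area
- blank_small_round: loose cedar blank, outline round, 56 mm in diameter, 22 mm thick, both faces flat and alike; may be absent; origin at the centre of its underside, z up. Starts lying flat on the counter in the middle of the work area
- blank_square: loose cedar blank, outline square, 62 x 62 mm, 22 mm thick, both faces flat and alike; may be absent; origin at the centre of its underside, z up. Starts lying flat on the counter in the middle of the work area
- blank_oblong: loose cedar blank, outline a rectangle, 88 mm along its own x by 46 mm along its own y, 22 mm thick, both faces flat and alike; may be absent; origin at the centre of its underside, z up. Starts lying flat on the counter in the middle of the work area
- die_large_round_hole0 (a point): centre of the mouth of the cavity in a fixed steel die; cavity outline round, 73 mm in diameter, 10 mm deep with a flat floor. The die is a 115 x 115 x 16 mm block, its top face level with this point; x and y run along the die's sides, z up. The four dies stand two by two, 125 mm apart, on the tray; which die is where varies
- die_small_round_hole0 (a point): centre of the mouth of the cavity in a fixed steel die; cavity outline round, 59 mm in diameter, 10 mm deep with a flat floor. The die is a 115 x 115 x 16 mm block, its top face level with this point; x and y run along the die's sides, z up. The four dies stand two by two, 125 mm apart, on the tray; which die is where varies
- die_square_hole0 (a point): centre of the mouth of the cavity in a fixed steel die; cavity outline square, 65 x 65 mm, 10 mm deep with a flat floor. The die is a 115 x 115 x 16 mm block, its top face level with this point; x and y run along the die's sides, z up. The four dies stand two by two, 125 mm apart, on the tray; which die is where varies
- die_oblong_hole0 (a point): centre of the mouth of the cavity in a fixed steel die; cavity outline a rectangle, 91 mm along the point's x by 49 mm along its y, 10 mm deep with a flat floor. The die is a 115 x 115 x 16 mm block, its top face level with this point; x and y run along the die's sides, z up. The four dies stand two by two, 125 mm apart, on the tray; which die is where varies
- tray: fixed walnut board 270 x 270 mm, 8 mm thick, to the robot's right, with a stub peg 10 mm high at each corner; it carries the four dies; origin at the centre of its underside
- cup_a: loose white plastic cup, one of several alike, may be absent; upright on the counter to the robot's left. 75 mm high: body tapers from 55 mm wide at the shoulder to 32 mm at the foot; from 53 mm up to the rim a collar 66 mm wide (outside). In another cup it sinks until its collar rests on that rim, 22 mm above the other, side play 2.5 mm. Origin: centre of the foot; z up
- cup_b: loose white plastic cup, one of several alike, may be absent; upright on the counter to the robot's left. 75 mm high: body tapers from 55 mm wide at the shoulder to 32 mm at the foot; from 53 mm up to the rim a collar 66 mm wide (outside). In another cup it sinks until its collar rests on that rim, 22 mm above the other, side play 2.5 mm. Origin: centre of the foot; z up
- cup_c: loose white plastic cup, one of several alike, may be absent; upright on the counter to the robot's left. 75 mm high: body tapers from 55 mm wide at the shoulder to 32 mm at the foot; from 53 mm up to the rim a collar 66 mm wide (outside). In another cup it sinks until its collar rests on that rim, 22 mm above the other, side play 2.5 mm. Origin: centre of the foot; z up
- cup_base: the cup (same shape and size as the others, 75 mm high, loose) that stands upright on the cork coaster; origin at the centre of its foot; always present
- coaster: fixed cork coaster, a disc 100 mm in diameter and 4 mm thick; origin at the centre of its underside
- switch (a joint): toggle lever of the die warmer on a low steel switch box (70 x 50 x 25 mm): 0 = off, leaning towards the robot; 1.0 rad = on, leaning away from it; it needs about 1 to 2 N at the ball to move and stays where it is left
- switch_tip (a point): centre of the 26 mm steel ball at the lever's end, 60 mm from its pivot, which is 22 mm above the counter. At 0 the lever leans 0.5 rad back from upright and the ball's centre is 29 mm on the robot's side of the pivot, at 1.0 rad as far on the other side
- switch_base: the fixed switch box, origin at the centre of its underside; its x axis is the direction in which the lever goes on
- pod_tub: bystander: white plastic pod tub with closed lid, 106 x 126 mm, 87 mm high, origin at the centre of its underside
- glass_bowl: bystander: round glass bowl, 130 mm in diameter, 60 mm high, origin at the centre of its underside
- clothespin_a: bystander: yellow plastic clothespin, 80 mm long, 10 mm high, origin under its middle
- clothespin_b: bystander: a second yellow clothespin, like the first

How it is judged (in metres and radians):
On the way, in this order (a step that is already met when the one before it is completed fails the run):
1. every blank lies home in its matching die and every cup is nested in the stack on the coaster (horizontal distance between blank_large_round and die_large_round_hole0 below 0.004 m and z of blank_large_round in the frame of die_large_round_hole0 below -0.0075 m and angle between each of blank_large_round, blank_small_round, blank_square, blank_oblong's own z axis and vertical below 0.08 rad and horizontal distance between blank_small_round and die_small_round_hole0 below 0.004 m and z of blank_small_round in the frame of die_small_round_hole0 below -0.0075 m and horizontal distance between blank_square and die_square_hole0 below 0.004 m and z of blank_square in the frame of die_square_hole0 below -0.0075 m and horizontal distance between blank_oblong and die_oblong_hole0 below 0.004 m and z of blank_oblong in the frame of die_oblong_hole0 below -0.0075 m and angle between each of cup_a, cup_b, cup_c, cup_base's own z axis and vertical below 0.1 rad and ((horizontal distance between cup_a and cup_base below 0.006 m and z of cup_a in the frame of cup_base between 0.017 and 0.027 m) or (horizontal distance between cup_a and cup_b below 0.006 m and z of cup_a in the frame of cup_b between 0.017 and 0.027 m) or (horizontal distance between cup_a and cup_c below 0.006 m and z of cup_a in the frame of cup_c between 0.017 and 0.027 m)) and ((horizontal distance between cup_b and cup_base below 0.006 m and z of cup_b in the frame of cup_base between 0.017 and 0.027 m) or (horizontal distance between cup_b and cup_a below 0.006 m and z of cup_b in the frame of cup_a between 0.017 and 0.027 m) or (horizontal distance between cup_b and cup_c below 0.006 m and z of cup_b in the frame of cup_c between 0.017 and 0.027 m)) and ((horizontal distance between cup_c and cup_base below 0.006 m and z of cup_c in the frame of cup_base between 0.017 and 0.027 m) or (horizontal distance between cup_c and cup_a below 0.006 m and z of cup_c in the frame of cup_a between 0.017 and 0.027 m) or (horizontal distance between cup_c and cup_b below 0.006 m and z of cup_c in the frame of cup_b between 0.017 and 0.027 m)) and horizontal distance between cup_base and coaster below 0.034 m and height (world z) of cup_base below 0.012 m), for 0.2 s.
2. after that, the toggle lever is pushed over to on (value of joint switch above 0.85 rad), for 0.2 s.
At the end, for the whole second after the job is handed in: Each blank in its own die: within 4 mm of centre, 7.5 mm or more deep, tilt under 0.08 rad. Each loose cup inside another: axes within 6 mm, 17 to 27 mm above it, upright to 0.1 rad; the lowest upright on the coaster, within 34 mm of centre. Lever above 0.85 rad. All at rest (all of step 1 and value of joint switch above 0.85 rad and linear speed of each of blank_large_round, blank_small_round, blank_square, blank_oblong, cup_a, cup_b, cup_c, cup_base below 0.02 m/s); the robot touches nothing.
It fails at once if a bystander (tub, bowl, clothespin) is pushed more than 30 mm from its place (distance of any of pod_tub, glass_bowl, clothespin_a, clothespin_b from where it was at the start of the episode above 0.03 m).
Of blank_large_round, blank_small_round, blank_square, blank_oblong only 3 to 4 are there at a start; the rules pass over those that are not, and their reading is None.
Of cup_a, cup_b, cup_c only 2 to 3 are there at a start; the rules pass over those that are not, and their reading is None.
At some moment in a run one of blank_large_round, blank_small_round, blank_square, blank_oblong may be knocked a few centimetres aside while the robot is not near it.
It also fails if it takes over 208 s, if anything falls off the work surface, if the arm or the gripper's body presses on something with over 40 N, if the wrist force passes 120 N, or if a joint passes its speed limit or range.

### The arm

A 6-joint arm with a two-finger parallel gripper is mounted at the origin on the work surface. World frame = base frame: x ahead of the robot, y to its left, z up, the work surface at z = 0. Lengths are in mm, angles in rad, forces in N, time in s.
With the tool pointing down it reaches from about 250 to 775 mm from the base axis. Payload 4 kg.
Tool frame: the origin (TCP) lies between the finger pads; the fingertips stand 19 mm ahead of it and the grasp point (between the pads) is the TCP; z points along the fingers, y is the direction in which the jaws open and shut (so a half turn about z gives the same grasp; the last joint's range is limited). The gripper opens to 85 mm and grips with 20 to 120 N. Pads are 22 mm wide; open, the fingers measure 114 mm over their backs; the gripper's body (76 mm by 85 mm) begins 54 mm behind the grasp point. The pads swing forward as they close: fully open they stand 13 mm farther back than shut.
Start: joints at [-1.429, 0.087, 1.371, -0, 1.684, -0.103], TCP at [133.295, -533.618, 250.341] pointing down, gripper open.
Joint ranges: [-3.1, 3.1], [-0.76, 2.03], [0.27, 2.55], [-1.08, 4.22], [0.17, 2.65], [-2.57, 2.57]. Speed limits (rad/s): [2.79, 2.79, 3.14, 3.14, 3.14, 3.14].

### API

Orientations are given as a unit quaternion [w, x, y, z].
In Python, from station import * gives the robot as it stands.
- The arm moves only by the tool drive_tool, never from a script. Its argument "plan" is a list of rows, each a list of 5 numbers: the shift along the tool's x, y, z in m, then the turn about the tool's z in degrees, then the opening, from -1 (shut) to 1 (fully open). In form: [[x, y, z, spin, claw], ...]. A call has 1 to 10 rows; each row is the pose to reach, as a shift and turn from the pose commanded when the call began, along the tool's axes at that moment; what a row does not reach only later rows make up. A row lasts 1/12 s, in which the tool goes at most 41.7 mm and 7.16 degrees, less where a joint would pass 70% of its speed; a pose out of reach is approached as far as the arm can. A call with a gripper value outside its range is refused whole. The fingers move at their own pace and stop on an object; "force" is the grip in N (left out, the last holds). Time passes only in rows, so rows that repeat a pose let the fingers close. It gives the time, the measured TCP pose, the force and the opening at its end, in the units of the state.
- sense(): the state, without advancing time (a new reading comes with each control period).
- camera(name): name is "scene" or "top" or "wrist"; returns the picture (384x512x3 uint8, red, green, blue); there is no depth.
- get_calibration(name): a dict with "fovy" (degrees; the focal length in pixels is half the picture's height over the tangent of half this angle, whatever the lens; pixels are square), "cx", "cy" (the principal point, pixels), "pose" (4x4, takes a point from camera to world coordinates); the wrist camera has in their place "hand_eye" (4x4, takes a point from camera to tool coordinates, whose origin is the TCP and whose axes are the flange's). Camera axes: x right, y up, looking along -z (the intrinsics and any distortion apply to the point x, -y, -z); pixel columns grow to the right and rows downward; lengths in mm; the calibration is good to about 2 mm. A picture is of the moment at which its call begins: read the wrist's pose just before it. get_calibration takes no time and is no camera call.
- sign_off(): hands the job in, once; it reports no verdict.
The state is a dict: "clock": time; "joint_pos": joint angles; "qvel": joint speeds; "joint_torque": joint torques, N m; "position": TCP position; "eef_rot": TCP orientation; "ft_force": force on the tool from outside, world axes, zero at the start; "wrist_torque": the same for the moment, N m; "gripper_width": opening from 0.0 (shut) to 1.0 (fully open).
Only numpy, scipy, OpenCV 4.12 (cv2) and the standard library are available. Lean on these libraries where they do the work, as an engineer would, in place of code of your own. Each camera call takes 0.05 s, during which the arm holds its last target.

## Working session

There is one attempt and no reset: what is moved stays moved. The work goes in short steps, Python scripts to look and compute and a tool call to move; the robot and the scene stay as the last step left them, time stands still between calls to the robot, and variables do not carry over. Pictures are saved under pics/ and viewed, and the job is handed in when it is done.

Besides the shell and the picture viewer there is one more tool, called by a JSON object that holds its "api" and its "payload". drive_tool: Moves the arm, as the interface text tells. Its arguments: {"type":"object","properties":{"plan":{"type":"array","items":{"type":"array","items":{"type":"number"}}},"force":{"type":"number"}},"required":["plan"]}

```bash
ls; mkdir -p pics
python3 - <<'E'
from station import *
import cv2
print(sense())
for n in ["scene","top","wrist"]:
    c=get_calibration(n); print(n,c)
    im=camera(n); cv2.imwrite(f"pics/{n}0.png",im[:,:,::-1])
E
```

```text
pics
{'clock': 0.0, 'joint_pos': array([-1.42911015e+00,  8.79649977e-02,  1.37228481e+00, -2.36170365e-05,
        1.68362804e+00, -1.03105674e-01]), 'qvel': array([ 6.01068654e-04,  9.95124559e-04, -7.55897951e-04, -7.13345688e-04,
        8.18121747e-04,  1.97657121e-05]), 'joint_torque': array([-4.47370167e-04, -3.51869953e+01, -3.13273680e+01, -1.31389634e-04,
        1.06397565e-02, -7.62264193e-06]), 'position': array([ 133.2132501 , -533.13614186,  249.11813881]), 'eef_rot': array([-1.14215607e-03,  9.92518478e-01,  1.22089169e-01, -3.37723346e-05]), 'ft_force': array([-0.32055293, -0.82438981, -0.24581009]), 'wrist_torque': array([-0.00980536,  0.05065309, -0.03889098]), 'gripper_width': 1.001281208425662}
scene {'fovy': 46.15827046523711, 'cx': 254.96185363026598, 'cy': 196.2549117997222, 'pose': array([[ 1.68442663e-01, -8.45994648e-01,  5.05885487e-01,
         1.16187075e+03],
       [ 9.85707672e-01,  1.45988259e-01, -8.40702901e-02,
        -5.63415649e+01],
       [-2.73032590e-03,  5.12816229e-01,  8.58494066e-01,
         1.05486629e+03],
       [ 0.00000000e+00,  0
[... 232 characters left out ...]
+02],
       [-9.99851708e-01,  1.71458915e-02, -1.60613716e-03,
         2.70559800e+01],
       [ 2.48070615e-03,  2.35696134e-01,  9.71823636e-01,
         9.00508387e+02],
       [ 0.00000000e+00,  0.00000000e+00,  0.00000000e+00,
         1.00000000e+00]])}
wrist {'fovy': 71.43528837618797, 'cx': 256.18808914137895, 'cy': 190.233851661649, 'hand_eye': array([[-6.79594880e-04,  9.64934060e-01,  2.62491519e-01,
         6.56645475e+01],
       [ 9.99999687e-01,  7.62249708e-04, -2.13058458e-04,
         6.42714788e-01],
       [-4.05671446e-04,  2.62491292e-01, -9.64934276e-01,
        -1.23367377e+02],
       [ 0.00000000e+00,  0.00000000e+00,  0.00000000e+00,
         1.00000000e+00]])}
```

View pics/scene0.png

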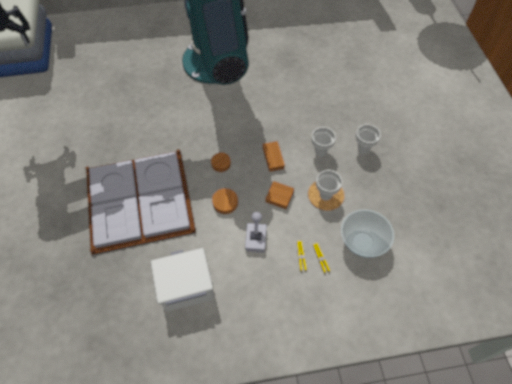

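View pics/top0.png

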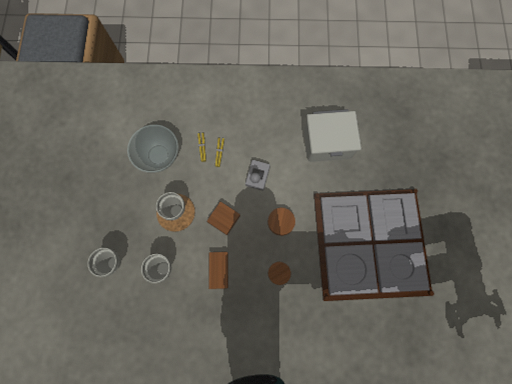

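View pics/wrist0.png

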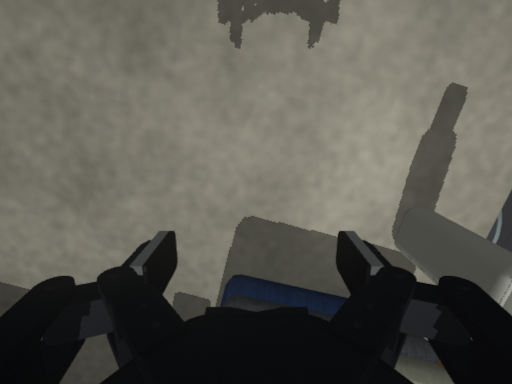

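The four blanks sit in mid-counter. In the top view the round ones are near (281,221) and (279,273), the square near (223,217), and the oblong near (218,270). There are two loose cups at (103,263) and (156,269), and the base cup is at (170,207). The dies are at the right. I'll write helpers and measure.

```bash
cat > h.py <<'E'
from station import *
import cv2, numpy as np
from scipy.spatial.transform import Rotation as R
def f_of(c): return 192/np.tan(np.radians(c["fovy"]/2))
def tool_pose(s=None):
    s=s or sense(); T=np.eye(4); q=s["eef_rot"]; T[:3,:3]=R.from_quat([q[1],q[2],q[3],q[0]]).as_matrix(); T[:3,3]=s["position"]; return T
def cam_pose(n,s=None):
    c=get_calibration(n)
    return c, (c["pose"] if n!="wrist" else tool_pose(s)@c["hand_eye"])
def ray(n,px,P=None):
    c,Q=cam_pose(n); P=Q if P is None else P; f=f_of(c)
    px=np.atleast_2d(px).astype(float)
    d=np.c_[(px[:,0]-c["cx"])/f,-(px[:,1]-c["cy"])/f,-np.ones(len(px))]
    return P[:3,3], d@P[:3,:3].T
def unproj(n,px,z,P=None):
    o,d=ray(n,px,P); t=(z-o[2])/d[:,2]; return o+d*t[:,None]
def proj(n,X,P=None):
    c,Q=cam_pose(n); P=Q if P is None else P; f=f_of(c)
    X=np.atleast_2d(X).astype(float); p=(X-P[:3,3])@P[:3,:3]
    return np.c_[c["cx"]+f*p[:,0]/-p[:,2], c["cy"]-f*p[:,1]/-p[:,2]]
def tri(obs):
    A=np.zeros((3,3));b=np.zeros(3)
    for o,d in obs:
        d=d/np.linalg.norm(d);M=np.eye(3)-np.outer(d,d);A+=M;b+=M@o
    return np.linalg.solve(A,b)
def shot(n,name=None,s=1):
    P=cam_pose(n)[1]; im=camera(n)[:,:,::-1].copy()
    if name: cv2.imwrite("pics/"+name,im if s==1 else cv2.resize(im,None,fx=s,fy=s,interpolation=cv2.INTER_CUBIC))
    return im,P
def cedar(im):
    h=cv2.cvtColor(im,cv2.COLOR_BGR2HSV)
    return cv2.inRange(h,(3,110,50),(16,255,255))
E
python3 - <<'E'
from h import *
for n in ["top","scene"]:
    im=cv2.imread(f"pics/{n}0.png")
    m=cedar(im)
    k,l,st,ce=cv2.connectedComponentsWithStats(m)
    for i in range(1,k):
        if st[i,4]>60: print(n,st[i],ce[i].round(1),unproj(n,ce[i],22)[0].round(1))
im=cv2.imread("pics/top0.png"); cv2.imwrite("pics/top0z.png",cv2.resize(im[110:310,80:280],None,fx=3,fy=3,interpolation=cv2.INTER_CUBIC))
cv2.imwrite("pics/top0d.png",cv2.resize(im[100:310,230:440],None,fx=2.8,fy=2.8,interpolation=cv2.INTER_CUBIC))
E
```

```text
top [ 83  15  41  48 816] [97.8 42.5] [1053.5  493.6   22. ]
top [375 189  38   4  75] [395.6 190.9] [ 629.5 -330.5   22. ]
top [157 195  38  36 493] [179.4 218.1] [548.9 223.8  22. ]
top [315 198   8  36 161] [318.4 215.6] [ 561.4 -128.9   22. ]
top [207 202  33  33 584] [223.1 217.6] [552.  113.1  22. ]
top [268 208  27  27 580] [281.1 221.1] [545.8 -34.2  22. ]
top [209 252  19  37 692] [218.  269.8] [423.1 120.4  22. ]
top [268 262  23  23 395] [279.  272.9] [418.1 -29.2  22. ]
top [323 286 111  15 553] [375.3 295.1] [ 370.2 -261.6   22. ]
scene [ 467    0   45   96 2580] [494.5  34.4] [ 61.1 953.1  22. ]
scene [263 142  21  29 429] [273.  155.9] [431.2 117.3  22. ]
scene [ 89 151 106 103 744] [152.8 224.7] [ 592.7 -228.8   22. ]
scene [211 153  19  19 277] [220.5 161.7] [425.9 -31.2  22. ]
scene [266 182  27  26 490] [279.2 194.7] [559.4 109.6  22. ]
scene [213 189  25  25 496] [224.8 200.6] [552.7 -36.5  22. ]
scene [319 196  23  14 139] [329.5 203.5] [608.6 235.1  22. ]
```

View pics/top0z.png

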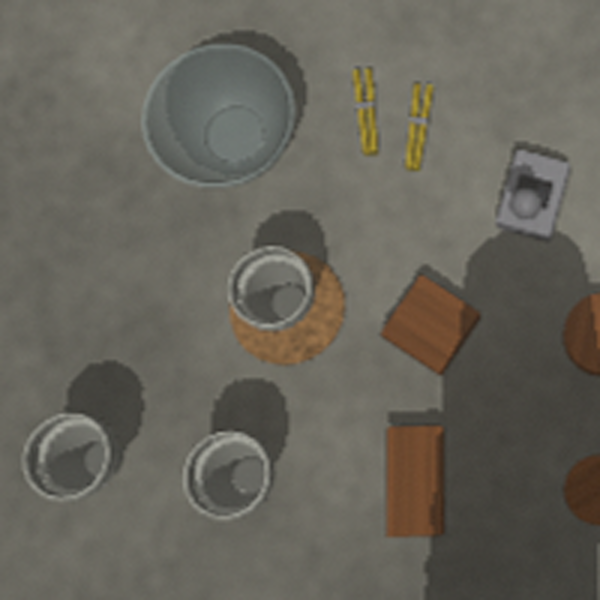

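View pics/top0d.png

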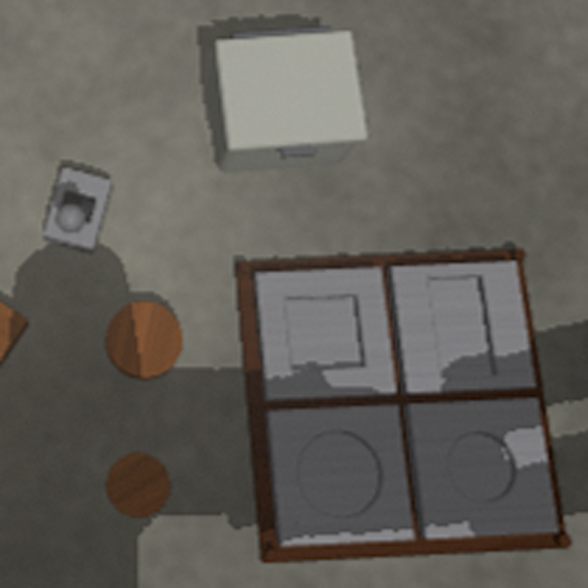

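{"api": "drive_tool", "payload": {"plan": [[0.359, -0.212, 0, 14, 1], [0.359, -0.212, 0, 14, 1], [0.359, -0.212, 0, 14, 1], [0.359, -0.212, 0, 14, 1], [0.359, -0.212, 0, 14, 1], [0.359, -0.212, 0, 14, 1], [0.359, -0.212, 0, 14, 1], [0.359, -0.212, 0, 14, 1], [0.359, -0.212, 0, 14, 1], [0.359, -0.212, 0, 14, 1]], "force": 40}}

```text
clock: 0.98
position: [428.8, -241.4, 250.2]
eef_rot: [0.0, 1.0, 0.0, -0.0]
ft_force: [1.1, -0.5, 0.5]
gripper_width: 0.998
```

{"api": "drive_tool", "payload": {"plan": [[0, 0, 0, 0, 1], [0, 0, 0, 0, 1], [0, 0, 0, 0, 1]]}}

```text
clock: 1.23
position: [427.6, -243.3, 249.9]
eef_rot: [0.0, 1.0, 0.001, -0.001]
ft_force: [0.3, 0.4, -0.2]
gripper_width: 0.997
```

```bash
cat >> h.py <<'E'
def st():
    s=sense(); T=tool_pose(s); psi=np.degrees(np.arctan2(T[1,0],T[0,0]))
    print("t %.2f"%s["clock"],"pos",s["position"].round(1),"psi %.2f"%psi,"q6 %.2f"%s["joint_pos"][5],"F",s["ft_force"].round(1),"w %.3f"%s["gripper_width"]); return s,psi
def to(x,y,z,psi=None,ref=None):
    s,p0=st() if ref is None else (dict(position=np.array(ref[:3])),ref[3])
    p=np.radians(p0); d=np.array([x,y,z])-s["position"]
    dt=[np.cos(p)*d[0]+np.sin(p)*d[1], np.sin(p)*d[0]-np.cos(p)*d[1], -d[2]]
    sp=0 if psi is None else (p0-psi+180)%360-180
    print("delta", (np.array(dt)/1000).round(4), "spin %.2f"%sp, "rows %.1f"%max(np.linalg.norm(d)/41.7,abs(sp)/7.16))
E
python3 - <<'E'
from h import *
st(); shot("wrist","w1.png",1.5)
E
```

```text
t 1.23 pos [ 427.6 -243.3  249.9] psi 0.07 q6 0.94 F [ 0.3  0.4 -0.2] w 0.997
```

View pics/w1.png

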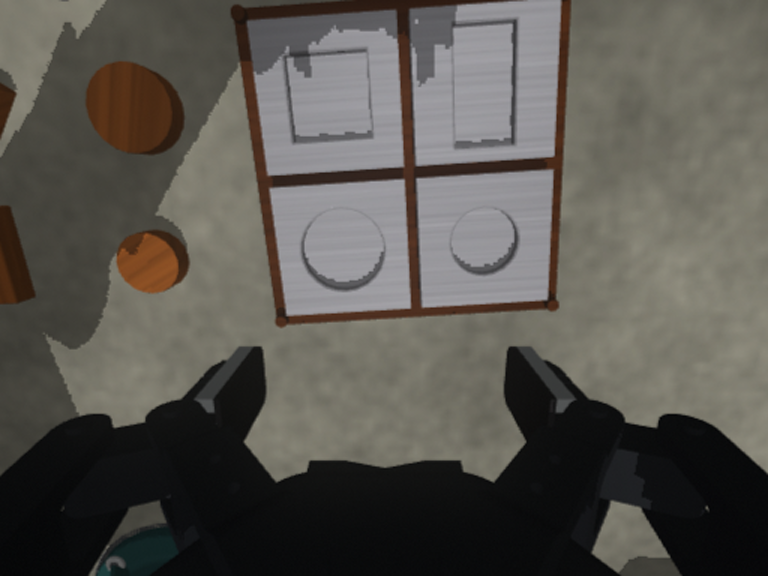

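The wrist view shows all four dies: square top-left, oblong top-right, large round bottom-left and small round bottom-right. I'll take a second view turned 180° so the hand-eye bias cancels.

{"api": "drive_tool", "payload": {"plan": [[0.04, 0.005, 0, -7, 1], [0.08, 0.01, 0, -14, 1], [0.132, 0.017, 0, -21, 1], [0.132, 0.017, 0, -28, 1], [0.132, 0.017, 0, -35, 1], [0.132, 0.017, 0, -42, 1], [0.132, 0.017, 0, -49, 1], [0.132, 0.017, 0, -56, 1], [0.132, 0.017, 0, -63, 1], [0.132, 0.017, 0, -70, 1]]}}

```text
clock: 2.12
position: [558.5, -262.6, 250.1]
eef_rot: [-0.0, 0.818, 0.575, -0.0]
ft_force: [0.1, -0.7, 1.1]
gripper_width: 1.003
```

{"api": "drive_tool", "payload": {"plan": [[0, 0, 0, -7, 1], [0, 0, 0, -14, 1], [0, 0, 0, -21, 1], [0, 0, 0, -28, 1], [0, 0, 0, -35, 1], [0, 0, 0, -42, 1], [0, 0, 0, -49, 1], [0, 0, 0, -56, 1], [0, 0, 0, -63, 1], [0, 0, 0, -70, 1]]}}

```text
clock: 2.95
position: [558.5, -262.6, 250.2]
eef_rot: [-0.0, 0.341, 0.94, -0.0]
ft_force: [-0.3, -0.8, 0.0]
gripper_width: 0.999
```

{"api": "drive_tool", "payload": {"plan": [[0, 0, 0, -7, 1], [0, 0, 0, -14, 1], [0, 0, 0, -21, 1], [0, 0, 0, -28, 1], [0, 0, 0, -35, 1], [0, 0, 0, -40, 1], [0, 0, 0, -40, 1], [0, 0, 0, -40, 1], [0, 0, 0, -40, 1]]}}

```text
clock: 3.7
position: [559.2, -261.4, 250.3]
eef_rot: [-0.0, 0.002, 1.0, -0.0]
ft_force: [-0.3, -0.4, -0.7]
gripper_width: 1.001
```

Run:
```python
from h import *
s,p=st(); im,P=shot("wrist","w2.png",1.5); cv2.imwrite("pics/w2raw.png",im); np.save("w2P.npy",P)
im=cv2.imread("pics/w1.png");
```

```text
t 3.70 pos [ 559.2 -261.4  250.3] psi 179.80 q6 -2.10 F [-0.3 -0.4 -0.7] w 1.001
```

View pics/w2.png

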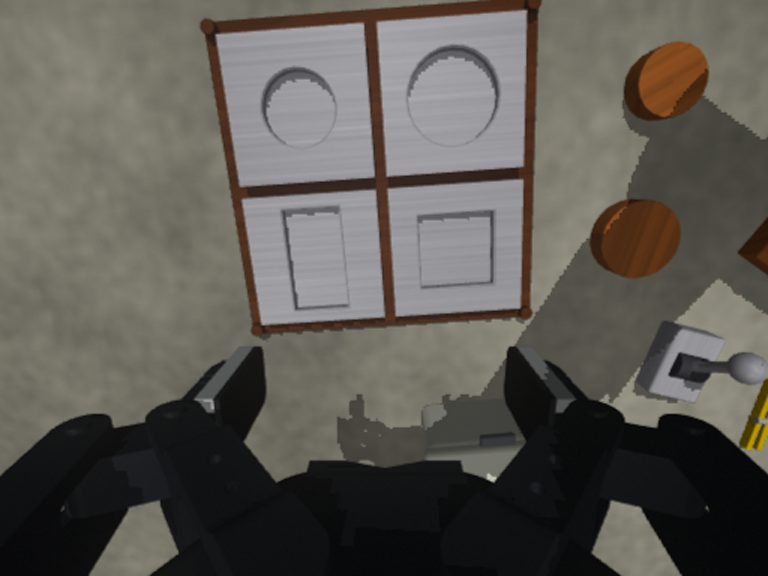

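```bash
cat > seg.py <<'E'
from h import *
def plates(im,dark=False):
    h=cv2.cvtColor(im,cv2.COLOR_BGR2HSV)
    g=cv2.GaussianBlur(im,(3,3),0)
    out=[]
    # bluish-grey steel: B>=R
    b,gg,r=[g[:,:,i].astype(int) for i in range(3)]
    m=((b-r>2)&(b>60)).astype(np.uint8)*255
    return m
E
python3 - <<'E'
from seg import *
im=cv2.resize(cv2.imread("pics/w1.png"),(512,384),interpolation=cv2.INTER_AREA)
im2=cv2.imread("pics/w2raw.png")
for k,i in enumerate([im,im2]):
    m=plates(i); cv2.imwrite(f"pics/m{k}.png",m)
    c,_=cv2.findContours(m,cv2.RETR_EXTERNAL,cv2.CHAIN_APPROX_NONE)
    for q in c:
        if 4000<cv2.contourArea(q)<20000: print(k,cv2.contourArea(q),cv2.minAreaRect(q))
E
```

```text
0 6683.0 ((226.84121704101562, 164.5626220703125), (83.31080627441406, 86.03656005859375), 86.90594482421875)
0 6899.5 ((323.69024658203125, 158.4706268310547), (84.37045288085938, 88.2392807006836), 87.56334686279297)
0 7883.5 ((218.48452758789062, 61.767704010009766), (102.3062515258789, 93.59225463867188), 86.18592071533203)
0 9376.5 ((324.2028503417969, 54.16510009765625), (105.7262191772461, 98.21156311035156), 87.51044464111328)
1 6638.5 ((208.9541473388672, 171.53993225097656), (82.99762725830078, 86.62207794189453), 85.8150863647461)
1 6620.5 ((305.44903564453125, 164.8476104736328), (83.1165771484375, 86.66632843017578), 86.24827575683594)
1 9014.5 ((197.29861450195312, 70.18246459960938), (100.65167999267578, 95.84291076660156), 85.51539611816406)
1 9150.0 ((303.72015380859375, 61.934608459472656), (101.98299407958984, 96.63500213623047), 86.33221435546875)
```

Run:
```python
import cv2,numpy as np
a=cv2.imread("pics/m0.png");b=cv2.imread("pics/m1.png")
cv2.imwrite("pics/mm.png",cv2.resize(np.hstack([a,b]),(800,300)))
```

```text
(no output)
```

View pics/mm.png

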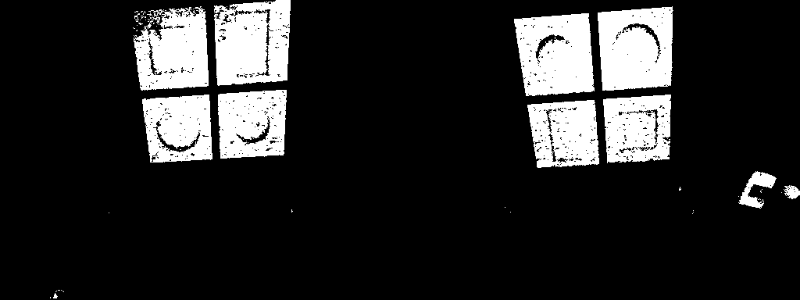

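```bash
cat > fit.py <<'E'
from seg import *
from scipy.optimize import minimize
S=4
def render(n,P,x,y,yaw,zt,hull):
    M=np.zeros((384*S,512*S),np.uint8); c,s=np.cos(yaw),np.sin(yaw)
    for i in (-1,1):
        for j in (-1,1):
            pts=[]
            for z in ([zt,zt-16] if hull else [zt]):
                for a,b in ((-1,-1),(-1,1),(1,1),(1,-1)):
                    u=62.5*i+57.5*a; v=62.5*j+57.5*b
                    pts.append([x+c*u-s*v,y+s*u+c*v,z])
            q=proj(n,pts,P)
            q=cv2.convexHull((((q+0.5)*S-0.5)*16).round().astype(np.int32).reshape(-1,1,2))
            cv2.fillConvexPoly(M,q,255,cv2.LINE_AA,4)
    return cv2.resize(M,(512,384),interpolation=cv2.INTER_AREA)/255.
def fit(n,P,m,x0,hull,zfree):
    k=cv2.morphologyEx(m,cv2.MORPH_CLOSE,np.ones((3,3)))
    c,_=cv2.findContours(k,cv2.RETR_EXTERNAL,cv2.CHAIN_APPROX_NONE); T=np.zeros_like(m)
    for q in c:
        if cv2.contourArea(q)>600: cv2.drawContours(T,[q],-1,255,-1)
    R0=render(n,P,*x0,24,hull); roi=cv2.dilate((R0>0).astype(np.uint8),np.ones((25,25)))>0
    T=T/255.
    f=lambda p:np.abs(render(n,P,p[0],p[1],p[2]/50,p[3] if zfree else 24,hull)-T)[roi].sum()
    p0=[x0[0],x0[1],x0[2]*50]+([24] if zfree else [])
    sx=np.vstack([p0]+[np.array(p0)+np.eye(len(p0))[i]*4 for i in range(len(p0))])
    r=minimize(f,p0,method="Nelder-Mead",options=dict(initial_simplex=sx,xatol=.02,fatol=.3,maxiter=250))
    return r.x,r.fun
E
python3 - <<'E'
from fit import *
T=np.eye(4);p=np.radians(.07);T[:3,:3]=[[np.cos(p),np.sin(p),0],[np.sin(p),-np.cos(p),0],[0,0,-1]];T[:3,3]=[427.6,-243.3,249.9]
P1=T@get_calibration("wrist")["hand_eye"]
im=cv2.resize(cv2.imread("pics/w1.png"),(512,384),interpolation=cv2.INTER_AREA)
for nm,i,P in (("w1",im,P1),("w2",cv2.imread("pics/w2raw.png"),np.load("w2P.npy"))):
  for h in (0,1):
    for zf in (0,1): print(nm,h,zf,fit("wrist",P,plates(i),(495,-258,0.03),h,zf))
E
```

```text
w1 0 0 (array([ 496.75882346, -262.2111531 ,    3.32268584]), np.float64(3128.972549019608))
w1 0 1 (array([ 499.06411687, -263.97386149,    3.23241977,   16.06506128]), np.float64(1956.078431372549))
w1 1 0 (array([ 496.77667987, -262.11405601,    3.28116151]), np.float64(3356.149019607843))Traceback (most recent call last):
  File "<stdin>", line 7, in <module>
  File "fit.py", line 27, in fit
    r=minimize(f,p0,method="Nelder-Mead",options=dict(initial_simplex=sx,xatol=.02,fatol=.3,maxiter=250))
    res = _minimize_neldermead(fun, x0, args, callback, bounds=bounds,
                               **options)
    fxr = func(xr)
    fx = function(np.copy(x), *(wrapper_args + args))
  File "fit.py", line 24, in <lambda>
    f=lambda p:np.abs(render(n,P,p[0],p[1],p[2]/50,p[3] if zfree else 24,hull)-T)[roi].sum()
                      ~~~~~~^^^^^^^^^^^^^^^^^^^^^^^^^^^^^^^^^^^^^^^^^^^^^^^^^^
  File "fit.py", line 13, in render
    q=proj(n,pts,P)
  File "h.py", line 18, in proj
    c,Q=cam_pose(n); P=Q if P is None else P; f=f_of(c)
        ~~~~~~~~^^^
  File "h.py", line 8, in cam_pose
    c=get_calibration(n)
ValueError: time passes only in moves, steps and waits
```

```bash
python3 - <<'E'
from station import *
import pickle
pickle.dump({n:get_calibration(n) for n in ("scene","top","wrist")},open("cal.pkl","wb"))
E
python3 - <<'E'
s=open('h.py').read()
s=s.replace("def f_of","import pickle\nCAL=pickle.load(open('cal.pkl','rb'))\ndef get_calibration(n): return CAL[n]\ndef f_of",1)
open('h.py','w').write(s)
E
cat > dist.py <<'E'
from fit import *
import itertools
# corner extraction of each plate: fit lines to 4 sides of each mask blob
def corners(m,lo=3000):
    k=cv2.morphologyEx(m,cv2.MORPH_CLOSE,np.ones((5,5)))
    c,_=cv2.findContours(k,cv2.RETR_EXTERNAL,cv2.CHAIN_APPROX_NONE); res=[]
    for q in c:
        if not lo<cv2.contourArea(q)<30000: continue
        q2=cv2.approxPolyDP(cv2.convexHull(q),8,True)[:,0]
        if len(q2)!=4: print("skip",len(q2)); continue
        pts=q[:,0].astype(float); L=[]
        for i in range(4):
            a,b=q2[i].astype(float),q2[(i+1)%4].astype(float); d=(b-a)/np.linalg.norm(b-a)
            t=(pts-a)@d; e=np.abs((pts-a)@[-d[1],d[0]])
            w=pts[(e<3)&(t>8)&(t<np.linalg.norm(b-a)-8)]
            l=cv2.fitLine(w.astype(np.float32),cv2.DIST_HUBER,0,.01,.01)[:,0]; L.append(l)
        cs=[]
        for i in range(4):
            a,b=L[i-1],L[i]; s=np.linalg.solve(np.array([[a[0],-b[0]],[a[1],-b[1]]]),[b[2]-a[2],b[3]-a[3]]); cs.append([a[2]+s[0]*a[0],a[3]+s[0]*a[1]])
        res.append(np.array(cs))
    return res
E
python3 - <<'E'
from dist import *
for f in ("w1","w2"):
    im=cv2.resize(cv2.imread("pics/w1.png"),(512,384),interpolation=cv2.INTER_AREA) if f=="w1" else cv2.imread("pics/w2raw.png")
    for c in corners(plates(im)): print(f,c.round(1).tolist())
E
```

```text
w1 [[267.3999938964844, 121.0999984741211], [270.6000061035156, 203.0], [192.5, 207.5], [181.5, 126.69999694824219]]
w1 [[366.3999938964844, 114.5], [362.29998779296875, 197.1999969482422], [281.8999938964844, 202.1999969482422], [278.5, 120.19999694824219]]
w1 [[261.0, 8.5], [266.79998779296875, 109.5], [177.6999969482422, 114.9000015258789], [173.60000610351562, 14.699999809265137]]
w1 [[371.6000061035156, -1.899999976158142], [366.3999938964844, 102.4000015258789], [277.79998779296875, 108.69999694824219], [273.70001220703125, 8.5]]
w2 [[248.60000610351562, 127.80000305175781], [254.5, 209.6999969482422], [175.89999389648438, 213.6999969482422], [162.89999389648438, 133.8000030517578]]
w2 [[345.0, 121.19999694824219], [345.0, 203.1999969482422], [265.3999938964844, 207.89999389648438], [260.0, 126.69999694824219]]
w2 [[240.60000610351562, 16.899999618530273], [247.89999389648438, 116.19999694824219], [161.10000610351562, 122.30000305175781], [145.8000030517578, 24.200000762939453]]
w2 [[348.29998779296875, 8.399999618530273], [346.6000061035156, 109.0999984741211], [259.20001220703125, 115.5999984741211], [252.89999389648438, 15.800000190734863]]
```

```bash
cat > joint.py <<'E'
from dist import *
from scipy.optimize import least_squares
def mk(pos,psi):
    T=np.eye(4);p=np.radians(psi);T[:3,:3]=[[np.cos(p),np.sin(p),0],[np.sin(p),-np.cos(p),0],[0,0,-1]];T[:3,3]=pos
    return T
def pd(X,T,b,k1,k2=0):
    c=CAL["wrist"]; P=T@c["hand_eye"].copy(); f=f_of(c)
    P[:3,3]=P[:3,3]+T[:3,:3]@np.array([b[0],b[1],b[2] if len(b)>2 else 0])
    p=(np.atleast_2d(X)-P[:3,3])@P[:3,:3]; u=p[:,0]/-p[:,2]; v=-p[:,1]/-p[:,2]; r=u*u+v*v; s=1+k1*r+k2*r*r
    return np.c_[c["cx"]+f*u*s,c["cy"]+f*v*s]
E
python3 - <<'E'
from joint import *
im1=cv2.resize(cv2.imread("pics/w1.png"),(512,384),interpolation=cv2.INTER_AREA); im2=cv2.imread("pics/w2raw.png")
T1=mk([427.6,-243.3,249.9],.07);T2=mk([559.2,-261.4,250.3],179.8)
def world(p,z):
    c,s=np.cos(p[2]),np.sin(p[2]); o=[]
    for i in (-1,1):
        for j in (-1,1):
            for a in (-1,1):
                for b in (-1,1):
                    u=62.5*i+57.5*a; v=62.5*j+57.5*b; o.append([p[0]+c*u-s*v,p[1]+s*u+c*v,z])
    return np.array(o)
obs=[]
for im,T in ((im1,T1),(im2,T2)):
    C=np.vstack(corners(plates(im)))
    W=pd(world([498,-262,.065],24),T,[0,0],0)
    # match
    D=np.linalg.norm(C[:,None]-W[None],axis=2); j=D.argmin(0); print(D.min(0).max(), len(set(j)))
    obs.append((C[j],T))
def res(p,ret=0):
    r=[]
    for C,T in obs: r.append(pd(world(p[:3],24),T,p[3:5],p[5])-C)
    return np.array(r) if ret else np.ravel(r)
for mask in ([1]*6,[1,1,1,1,1,0]):
    m=np.array(mask,float)
    s=least_squares(lambda p:res(p*m),[497,-262,.065,0,0,0],loss="soft_l1",x_scale=[1,1,.01,1,1,.01]); print((s.x*m).round(3),np.sqrt(np.mean(res(s.x*m)**2)))
    if mask[-1]: print(res(s.x,1).round(1).tolist())
E
```

```text
11.180983761551376 16
6.340183208063346 16
[ 4.97745e+02 -2.64531e+02  6.30000e-02 -2.58700e+00  9.32000e-01
 -4.50000e-02] 2.00573763084316
[[[1.9, 1.1], [-1.1, 1.2], [1.2, -2.7], [-1.3, -3.2], [3.0, 0.8], [-2.0, 1.2], [1.9, -3.6], [-2.1, -3.2], [1.5, 1.2], [-1.0, 0.1], [-1.3, 4.0], [-1.3, -1.2], [2.2, -0.2], [0.7, 0.6], [2.8, -0.6], [-7.4, 0.9]], [[0.1, 0.6], [1.6, -0.6], [-1.2, 0.8], [1.4, 0.3], [-2.2, -0.2], [0.2, 1.0], [-1.9, 0.3], [1.2, 0.9], [-1.9, -2.7], [1.4, -3.2], [-1.9, 1.1], [1.6, 0.1], [-2.3, -2.7], [2.8, -3.0], [-2.2, 1.4], [1.2, 0.7]]]
[ 4.97818e+02 -2.63929e+02  6.80000e-02  1.35000e-01  1.25900e+00
  0.00000e+00] 2.4442010907852656
```

```bash
cat > j2.py <<'E'
from joint import *
im1=cv2.resize(cv2.imread("pics/w1.png"),(512,384),interpolation=cv2.INTER_AREA); im2=cv2.imread("pics/w2raw.png")
T1=mk([427.6,-243.3,249.9],.07);T2=mk([559.2,-261.4,250.3],179.8)
def world(p,z,h=57.5):
    c,s=np.cos(p[2]),np.sin(p[2]); o=[]
    for i in (-1,1):
        for j in (-1,1):
            for a in (-1,1):
                for b in (-1,1):
                    u=62.5*i+h*a; v=62.5*j+h*b; o.append([p[0]+c*u-s*v,p[1]+s*u+c*v,z])
    return np.array(o)
obs=[]
for im,T in ((im1,T1),(im2,T2)):
    C=np.vstack(corners(plates(im)))
    W=pd(world([498,-262,.065],24),T,[0,0],0)
    D=np.linalg.norm(C[:,None]-W[None],axis=2); j=D.argmin(0)
    obs.append((C[j],T))
def res(p,ret=0):
    r=[]
    for C,T in obs: r.append(pd(world(p[:3],p[7],p[6]),T,p[3:5],p[5])-C)
    return np.array(r) if ret else np.ravel(r)
x0=np.array([497,-262,.065,0,0,0,57,24.])
for fr in ([0,1,2,6],[0,1,2,3,4,6],[0,1,2,3,4,5,6],[0,1,2,3,4,6,7],list(range(8))):
    def full(q): p=x0.copy(); p[fr]=q; return p
    s=least_squares(lambda q:res(full(q)),x0[fr],loss="soft_l1",x_scale=np.array([1,1,.01,1,1,.01,1,1])[fr]); p=full(s.x); print(p.round(3),np.sqrt(np.mean(res(p)**2)))
print(res(p,1).round(1).tolist())
E
python3 j2.py
```

```text
[ 4.97573e+02 -2.64262e+02  6.40000e-02  0.00000e+00  0.00000e+00
  0.00000e+00  5.51190e+01  2.40000e+01] 1.313535468272196
[ 4.97666e+02 -2.64071e+02  6.40000e-02 -7.49000e-01  1.12300e+00
  0.00000e+00  5.50590e+01  2.40000e+01] 1.1460942780105843
[ 4.97665e+02 -2.64074e+02  6.40000e-02 -7.62000e-01  1.12100e+00
 -0.00000e+00  5.50660e+01  2.40000e+01] 1.144993231433055
[ 4.97657e+02 -2.64179e+02  6.40000e-02 -8.04000e-01  1.05200e+00
  0.00000e+00  5.52910e+01  2.22810e+01] 1.0901750454336656
[ 4.97690e+02 -2.64202e+02  6.40000e-02 -2.60000e-01  1.05000e+00
  2.00000e-02  5.52720e+01  1.98360e+01] 1.0654694794512214
[[[-0.1, 0.4], [-0.1, 0.3], [-0.6, -0.2], [0.0, 0.0], [0.9, 0.1], [-0.2, 0.4], [-0.2, -0.1], [-0.2, -0.2], [-0.0, -0.1], [0.2, -0.3], [-0.2, 1.3], [0.5, -1.2], [-0.1, -0.3], [2.1, -0.1], [0.6, -0.1], [-7.6, 0.3]], [[-0.1, -0.1], [-0.3, 0.2], [0.5, -0.1], [-0.2, 0.1], [-0.1, 0.3], [0.5, -0.3], [-0.2, -0.2], [-0.3, -0.1], [0.5, -0.0], [0.0, 0.2], [0.1, 0.3], [0.1, -0.8], [-0.3, 0.4], [1.1, -0.3], [-0.5, 0.3], [-0.6, -0.1]]]
```

The tray fit is good to about 0.3 px: centre (497.7, -264.1), yaw 0.064 rad, top height about 22–24 as stated. The hand-eye bias is only about 1 mm. Next I'll view the blanks from the same kind of pose.

{"api": "drive_tool", "payload": {"plan": [[0.04, -0.32, 0, 0, 1], [0.04, -0.32, 0, 0, 1], [0.04, -0.32, 0, 0, 1], [0.04, -0.32, 0, 0, 1], [0.04, -0.32, 0, 0, 1], [0.04, -0.32, 0, 0, 1], [0.04, -0.32, 0, 0, 1], [0.04, -0.32, 0, 0, 1], [0.04, -0.32, 0, 0, 1], [0.04, -0.32, 0, 0, 1]]}}

```text
clock: 4.58
position: [518.5, -582.4, 247.4]
eef_rot: [-0.001, 0.002, 1.0, 0.001]
ft_force: [0.3, -0.3, -0.1]
gripper_width: 1.0
```

{"api": "drive_tool", "payload": {"plan": [[0, 0, 0, 0, 1], [0, 0, 0, 0, 1], [0, 0, 0, 0, 1]]}}

```text
clock: 4.83
position: [520.9, -578.7, 251.8]
eef_rot: [0.001, -0.001, 1.0, -0.001]
ft_force: [-0.4, -0.4, -0.1]
gripper_width: 0.999
```

```bash
cat >> h.py <<'E'
BIAS=np.array([-0.75,1.1,0])
def look(name,s=1.5,n=4):
    "average n poses, return image and camera pose with bias; saves raw"
    ss=[sense()]; im=camera("wrist")[:,:,::-1].copy()
    for _ in range(n-1): ss.append(sense()); camera("wrist")
    ss.append(sense())
    T=tool_pose(ss[0]); T[:3,3]=np.mean([q["position"] for q in ss],0)
    psi=np.mean([np.unwrap([0,0]) [0]+np.degrees(np.arctan2(tool_pose(q)[1,0],tool_pose(q)[0,0]))%360 for q in ss])
    print("sd",np.std([q["position"] for q in ss],0).round(2),"pos",T[:3,3].round(1),"psi",psi.round(2),"t",ss[-1]["clock"])
    p=np.radians(psi); T[:3,:3]=[[np.cos(p),np.sin(p),0],[np.sin(p),-np.cos(p),0],[0,0,-1]]
    P=T@CAL["wrist"]["hand_eye"]; P[:3,3]+=T[:3,:3]@BIAS
    cv2.imwrite(f"pics/{name}_raw.png",im); np.save(f"{name}_P.npy",P)
    cv2.imwrite(f"pics/{name}.png",cv2.resize(im,None,fx=s,fy=s,interpolation=cv2.INTER_CUBIC))
    return im,P,T
E
python3 - <<'E'
from h import *
look("w3")
E
```

```text
sd [0.12 0.2  0.2 ] pos [ 520.7 -578.9  251.7] psi 180.12 t 5.0333
```

View pics/w3.png

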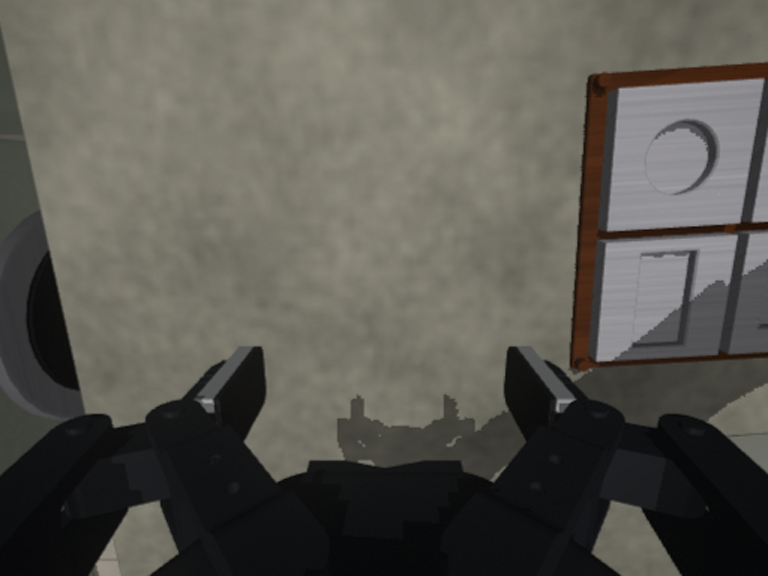

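I had the sign wrong: at psi 180 tool +y is world +y. Correcting.

{"api": "drive_tool", "payload": {"plan": [[0, 0.64, 0, 0, 1], [0, 0.64, 0, 0, 1], [0, 0.64, 0, 0, 1], [0, 0.64, 0, 0, 1], [0, 0.64, 0, 0, 1], [0, 0.64, 0, 0, 1], [0, 0.64, 0, 0, 1], [0, 0.64, 0, 0, 1], [0, 0.64, 0, 0, 1], [0, 0.64, 0, 0, 1]]}}

```text
clock: 5.87
position: [519.2, -161.2, 250.8]
eef_rot: [0.001, -0.0, 1.0, -0.0]
ft_force: [0.4, 1.2, -0.2]
gripper_width: 0.998
```

Run:
```python
from h import *
to(520,60,250,180)
```

```text
t 5.87 pos [ 519.2 -161.2  250.8] psi -179.96 q6 -1.98 F [ 0.4  1.2 -0.2] w 0.998
delta [-0.0009  0.2212  0.0008] spin 0.04 rows 5.3
```

{"api": "drive_tool", "payload": {"plan": [[0, 0.221, 0, 0, 1], [0, 0.221, 0, 0, 1], [0, 0.221, 0, 0, 1], [0, 0.221, 0, 0, 1], [0, 0.221, 0, 0, 1], [0, 0.221, 0, 0, 1], [0, 0.221, 0, 0, 1], [0, 0.221, 0, 0, 1], [0, 0.221, 0, 0, 1]]}}

```text
clock: 6.62
position: [519.7, 56.5, 250.4]
eef_rot: [0.0, 0.0, 1.0, -0.001]
ft_force: [-0.0, -0.3, 0.1]
gripper_width: 0.998
```

Run:
```python
from h import *
look("w4")
```

```text
sd [0.06 0.21 0.07] pos [519.8  56.1 250.3] psi 179.92 t 6.8167
```

View pics/w4.png

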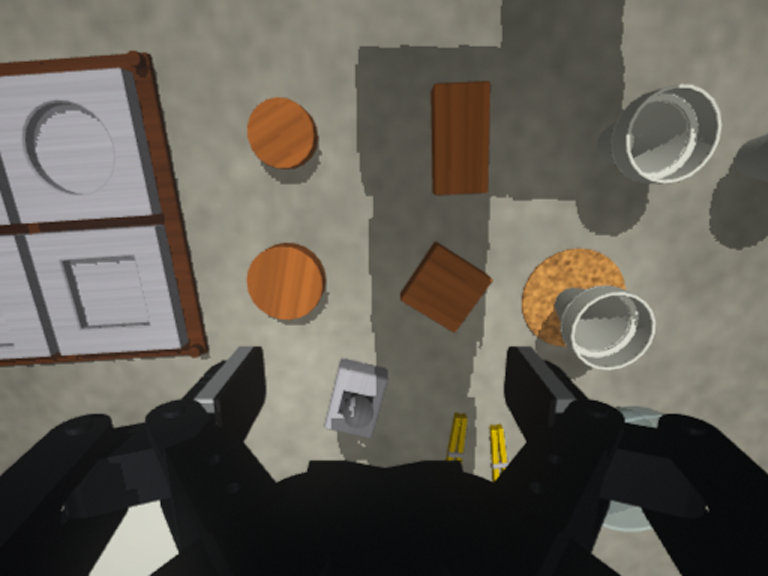

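All four blanks are in view: small round (188,88 raw), large round (190,188), oblong (307,92) and square (297,191). I'll fit silhouettes with heights, in two views.

```bash
cat > blank.py <<'E'
from joint import *
def pw(X,P):
    c=CAL["wrist"]; f=f_of(c); p=(np.atleast_2d(X)-P[:3,3])@P[:3,:3]
    return np.c_[c["cx"]+f*p[:,0]/-p[:,2],c["cy"]-f*p[:,1]/-p[:,2]]
def outline(kind):
    if kind in("large","small"):
        r={"large":35,"small":28}[kind]; a=np.linspace(0,2*np.pi,72,endpoint=False); return np.c_[r*np.cos(a),r*np.sin(a)]
    a,b={"square":(31,31),"oblong":(44,23)}[kind]; return np.array([[-a,-b],[a,-b],[a,b],[-a,b]])
def rend(o,P,x,y,yaw,z0,z1):
    c,s=np.cos(yaw),np.sin(yaw); q=o@np.array([[c,s],[-s,c]])+[x,y]
    X=np.vstack([np.c_[q,np.full(len(q),z)] for z in (z0,z1)])
    u=pw(X,P); S=4
    h=cv2.convexHull((((u+.5)*S-.5)*16).round().astype(np.int32).reshape(-1,1,2)); M=np.zeros((384*S,512*S),np.uint8)
    cv2.fillConvexPoly(M,h,255,cv2.LINE_AA,4); return cv2.resize(M,(512,384),interpolation=cv2.INTER_AREA)/255.
def mask(im):
    h=cv2.cvtColor(im,cv2.COLOR_BGR2HSV); m=cv2.inRange(h,(2,120,40),(16,255,255)); return cv2.morphologyEx(m,cv2.MORPH_CLOSE,np.ones((3,3)))
def fitb(kind,views,x0,zfree=False,z0=0.):
    o=outline(kind); rnd=kind in("large","small"); D=[]
    for im,P in views:
        m=mask(im); c=pw([x0[0],x0[1],z0+11],P)[0]; r=70
        k,l,st_,ce=cv2.connectedComponentsWithStats(m); 
        big=[i for i in range(1,k) if st_[i,4]>300]; i=min(big,key=lambda i:np.linalg.norm(ce[i]-c)); t=(l==i)/1.
        D.append((cv2.morphologyEx(t,cv2.MORPH_CLOSE,np.ones((5,5))),P))
    def f(p):
        yaw=0 if rnd else p[2]/30; z=p[-1] if zfree else z0+22
        return sum(np.abs(rend(o,P,p[0],p[1],yaw,z0,z)-t).sum() for t,P in D)
    p0=[x0[0],x0[1]]+([] if rnd else [x0[2]*30])+([z0+22] if zfree else [])
    sx=np.vstack([p0]+[np.array(p0)+np.eye(len(p0))[i]*4 for i in range(len(p0))])
    r=minimize(f,p0,method="Nelder-Mead",options=dict(initial_simplex=sx,xatol=.02,fatol=.2,maxiter=200))
    x=r.x.copy()
    if not rnd: x[2]/=30
    return x, r.fun, [t.sum() for t,_ in D]
E
cat > bl.py <<'E'
from blank import *
v4=(cv2.imread("pics/w4_raw.png"),np.load("w4_P.npy"))
G=dict(small=(420,-30,0),large=(548,-35,0),square=(552,112,0.6),oblong=(425,118,0))
if __name__=="__main__":
    for k,g in G.items():
        for z in (0,1): print(k,*fitb(k,[v4],g,z))
    im1=cv2.resize(cv2.imread("pics/w1.png"),(512,384),interpolation=cv2.INTER_AREA)
    P1=mk([427.6,-243.3,249.9],.07)@CAL["wrist"]["hand_eye"]; P1[:3,3]+=mk([0,0,0],.07)[:3,:3]@BIAS
    for k in ("small","large"):
        print("2view",k,*fitb(k,[v4,(im1,P1)],G[k],1)); print("w1",k,*fitb(k,[(im1,P1)],G[k],0))
E
python3 bl.py
```

```text
small [419.27836442 -29.63496768] 134.68627450980392 [np.float64(1716.0)]
small [418.15869195 -31.6718406   13.07821064] 41.48235294117647 [np.float64(1716.0)]
large [547.61846542 -35.2495594 ] 135.6235294117647 [np.float64(2069.0)]
large [548.51992    -36.33583111  15.0886364 ] 44.07058823529412 [np.float64(2069.0)]
square [553.7734152  112.76372259   0.99217174] 153.22745098039215 [np.float64(2029.0)]
square [555.10184704 113.24734358   1.00890707  13.81697652] 45.65098039215686 [np.float64(2029.0)]
oblong [4.24283769e+02 1.19992521e+02 4.00665111e-02] 154.67843137254903 [np.float64(2817.0)]
oblong [4.23715521e+02 1.21098391e+02 3.46923177e-02 1.52100996e+01] 57.71764705882353 [np.float64(2817.0)]
2view small [418.58946426 -29.76688971  18.69644547] 180.29411764705884 [np.float64(1716.0), np.float64(1547.0)]
w1 small [418.8303925  -30.71670945] 139.41176470588235 [np.float64(1547.0)]
2view large [547.84072012 -34.54812599  18.88513268] 206.50196078431372 [np.float64(2069.0), np.float64(3109.0)]
w1 large [547.08955102 -35.81270877] 194.20392156862746 [np.float64(3109.0)]
```

Both views agree to about 1 mm: small round (419,-30), large round (547.5,-35.5), square (554,113, yaw 0.99), oblong (424,120, yaw 0.04). First pick is the small round.

Run:
```python
from h import *
c,s=np.cos(.064),np.sin(.064)
for k,(i,j) in dict(square=(1,1),oblong=(1,-1),large=(-1,1),small=(-1,-1)).items():
    u,v=62.5*i,62.5*j; print(k,(497.7+c*u-s*v).round(1),(-264.1+s*u+c*v).round(1))
to(419,-30,90,183.7)
```

```text
square 556.1 -197.7
oblong 564.1 -322.5
large 431.3 -205.7
small 439.3 -330.5
t 6.82 pos [519.8  56.  250.3] psi 179.89 q6 -1.57 F [-0.6  0.1  0.3] w 0.998
delta [ 0.1007 -0.0862  0.1603] spin -3.81 rows 5.0
```

{"api": "drive_tool", "payload": {"plan": [[0.101, -0.086, 0.16, -3.8, 1], [0.101, -0.086, 0.16, -3.8, 1], [0.101, -0.086, 0.16, -3.8, 1], [0.101, -0.086, 0.16, -3.8, 1], [0.101, -0.086, 0.16, -3.8, 1], [0.101, -0.086, 0.16, -3.8, 1], [0.101, -0.086, 0.16, -3.8, 1], [0.101, -0.086, 0.16, -3.8, 1], [0.101, -0.086, 0.16, -3.8, 1]]}}

```text
clock: 7.57
position: [421.3, -29.2, 92.8]
eef_rot: [0.003, -0.033, 0.999, -0.001]
ft_force: [-1.1, -0.4, -0.0]
gripper_width: 1.0
```

Run:
```python
from h import *
im,P,T=look("w5"); to(419,-30,27,183.7)
```

```text
sd [0.33 0.2  0.32] pos [421.1 -28.9  92.6] psi 183.84 t 7.7667
t 7.77 pos [420.5 -28.6  92. ] psi -176.13 q6 -1.84 F [-0.8 -0.4  0.3] w 0.998
delta [ 0.0016 -0.0013  0.065 ] spin 0.17 rows 1.6
```

View pics/w5.png

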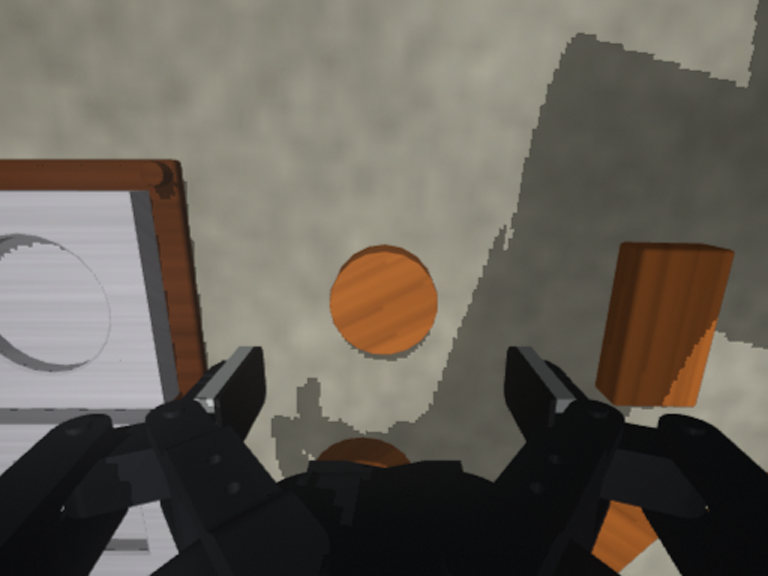

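Run:
```python
from blank import *
v=(cv2.imread("pics/w5_raw.png"),np.load("w5_P.npy"))
print(fitb("small",[v],(419,-30),0)); print(fitb("small",[v,(cv2.imread("pics/w4_raw.png"),np.load("w4_P.npy"))],(419,-30),1))
```

```text
(array([418.59877396, -29.53580284]), np.float64(266.0156862745098), [np.float64(4055.0)])
(array([419.08756611, -29.67239603,  17.57135544]), np.float64(194.44705882352943), [np.float64(4055.0), np.float64(1716.0)])
```

{"api": "drive_tool", "payload": {"plan": [[0.002, -0.001, 0.03, 0, 1], [0.002, -0.001, 0.055, 0, 1], [0.002, -0.001, 0.065, 0, 1], [0.002, -0.001, 0.065, 0, 1], [0.002, -0.001, 0.065, 0, 1], [0.002, -0.001, 0.065, 0, -1], [0.002, -0.001, 0.065, 0, -1], [0.002, -0.001, 0.065, 0, -1], [0.002, -0.001, 0.065, 0, -1], [0.002, -0.001, 0.065, 0, -1]], "force": 40}}

```text
clock: 8.6
position: [418.4, -30.1, 27.3]
eef_rot: [0.002, -0.033, 0.999, -0.0]
ft_force: [-0.4, -0.2, 5.9]
gripper_width: 0.633
```

{"api": "drive_tool", "payload": {"plan": [[0, 0, 0, 0, -1], [0, 0, 0, 0, -1], [0, 0, 0, 0, -1]]}}

```text
clock: 8.85
position: [418.4, -30.1, 27.3]
eef_rot: [0.002, -0.033, 0.999, -0.0]
ft_force: [-0.2, 0.2, 5.8]
gripper_width: 0.635
```

Run:
```python
from h import *
im,P,T=look("w6"); st()
```

```text
sd [0.01 0.   0.01] pos [418.4 -30.1  27.3] psi 183.83 t 9.05
t 9.05 pos [418.4 -30.1  27.3] psi -176.17 q6 -1.84 F [-0.5 -0.1  5.5] w 0.635
```

View pics/w6.png

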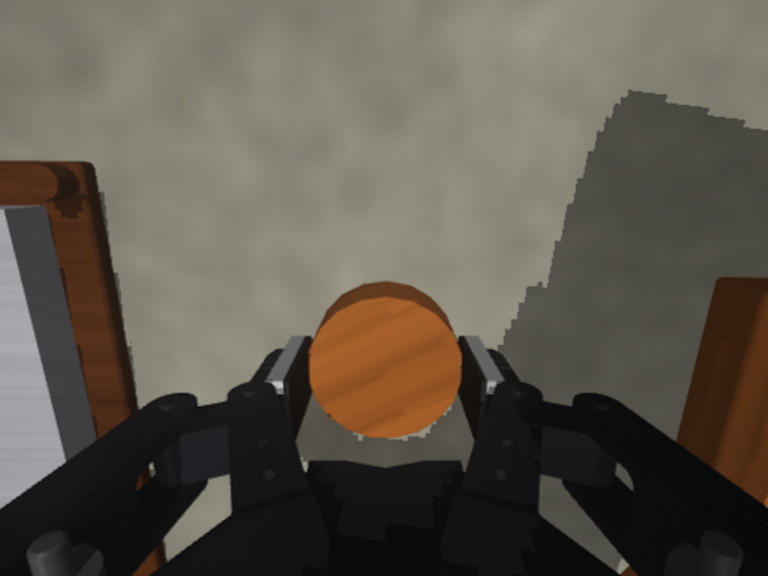

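Held at width 54 of 56 mm, centred. Lift and carry over to the small-round die.

Run:
```python
from h import *
to(439,-330.5,80,183.7,ref=[418.4,-30.1,27.3,183.83])
```

```text
delta [-0.0005 -0.3011 -0.0527] spin 0.13 rows 7.3
```

{"api": "drive_tool", "payload": {"plan": [[0, 0, -0.04, 0, -1], [0, 0, -0.055, 0, -1], [-0.001, -0.301, -0.055, 0, -1], [-0.001, -0.301, -0.055, 0, -1], [-0.001, -0.301, -0.055, 0, -1], [-0.001, -0.301, -0.055, 0, -1], [-0.001, -0.301, -0.055, 0, -1], [-0.001, -0.301, -0.055, 0, -1], [-0.001, -0.301, -0.055, 0, -1], [-0.001, -0.301, -0.055, 0, -1]]}}

```text
clock: 9.88
position: [437.9, -336.4, 81.0]
eef_rot: [0.001, -0.031, 1.0, -0.003]
ft_force: [-0.1, -0.2, -0.4]
gripper_width: 0.633
```

{"api": "drive_tool", "payload": {"plan": [[0, 0, 0, 0, -1], [0, 0, 0, 0, -1], [0, 0, 0, 0, -1], [0, 0, 0, 0, -1]]}}

```text
clock: 10.22
position: [437.9, -328.2, 80.3]
eef_rot: [-0.0, -0.034, 0.999, 0.0]
ft_force: [-0.3, 0.7, -0.2]
gripper_width: 0.635
```

Run:
```python
from h import *
im,P,T=look("w7"); to(439,-330.5,46,183.7)
```

```text
sd [0.08 0.27 0.1 ] pos [ 438.  -328.5   80.4] psi 183.93 t 10.4167
t 10.42 pos [ 438.1 -328.9   80.5] psi -176.09 q6 -2.39 F [-0.8 -0.8  0.2] w 0.637
delta [-0.0008 -0.0016  0.0345] spin 0.21 rows 0.8
```

View pics/w7.png

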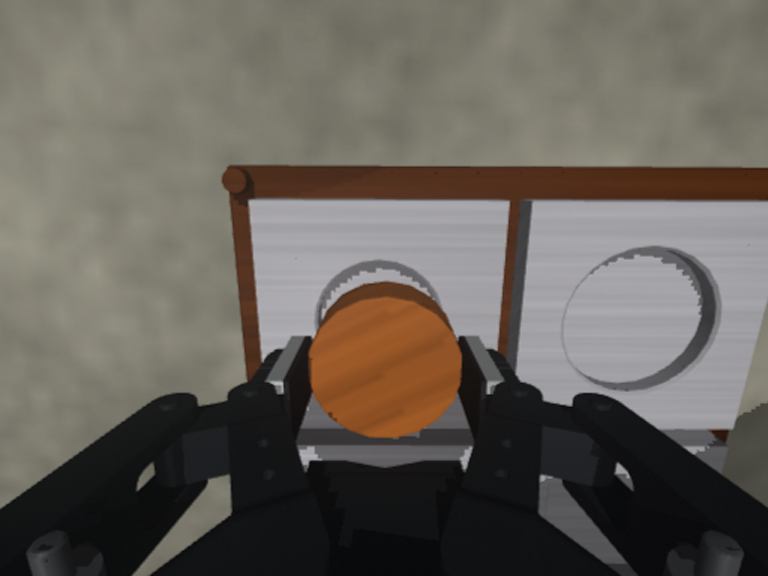

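```bash
cat > ov.py <<'E'
from blank import *
import sys
DIE=dict(square=(556.1,-197.7),oblong=(564.1,-322.5),large=(431.3,-205.7),small=(439.3,-330.5))
HALF=dict(square=(32.5,32.5),oblong=(45.5,24.5))
def mouth(k,z=24):
    a=np.linspace(0,2*np.pi,90); c,s=np.cos(.064),np.sin(.064)
    if k in HALF:
        h=HALF[k]; q=np.array([[-1,-1],[1,-1],[1,1],[-1,1],[-1,-1]])*h
    else:
        r={"large":36.5,"small":29.5}[k]; q=np.c_[r*np.cos(a),r*np.sin(a)]
    q=q@np.array([[c,s],[-s,c]])+DIE[k]; return np.c_[q,np.full(len(q),z)]
def overlay(name,S=1.5):
    im=cv2.imread(f"pics/{name}_raw.png"); P=np.load(f"{name}_P.npy"); im=cv2.resize(im,None,fx=S,fy=S,interpolation=cv2.INTER_CUBIC)
    for k in DIE:
        cv2.polylines(im,[(((pw(mouth(k),P)+.5)*S-.5)*16).round().astype(np.int32)],False,(0,255,0),1,cv2.LINE_AA,4)
    cv2.imwrite(f"pics/{name}_ov.png",im)
if __name__=="__main__": overlay(sys.argv[1])
E
python3 ov.py w7
```

```text
(no output)
```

View pics/w7_ov.png

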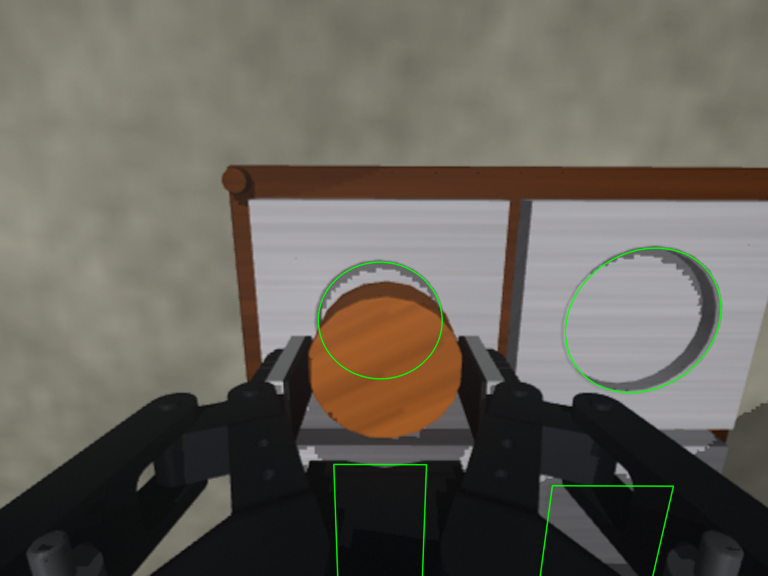

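The predicted cavity outlines overlay the real ones within about 1 px. Lowering.

{"api": "drive_tool", "payload": {"plan": [[-0.001, -0.002, 0.02, 0, -1], [-0.001, -0.002, 0.02, 0, -1], [-0.001, -0.002, 0.028, 0, -1], [-0.001, -0.002, 0.031, 0, -1], [-0.001, -0.002, 0.034, 0, -1], [-0.001, -0.002, 0.036, 0, -1], [-0.001, -0.002, 0.038, 0, -1], [-0.001, -0.002, 0.038, 0, -1]]}}

```text
clock: 11.08
position: [438.9, -331.9, 42.1]
eef_rot: [-0.0, -0.033, 0.999, 0.0]
ft_force: [-0.3, -0.1, 0.0]
gripper_width: 0.629
```

```bash
python3 - <<'E'
from h import *
im,P,T=look("w8"); st()
E
python3 ov.py w8
```

```text
sd [0.09 0.09 0.19] pos [ 439.1 -332.    42.5] psi 183.82 t 11.2833
t 11.28 pos [ 439.2 -332.1   42.7] psi -176.18 q6 -2.39 F [-0.2 -0.2  0.1] w 0.635
```

View pics/w8_ov.png

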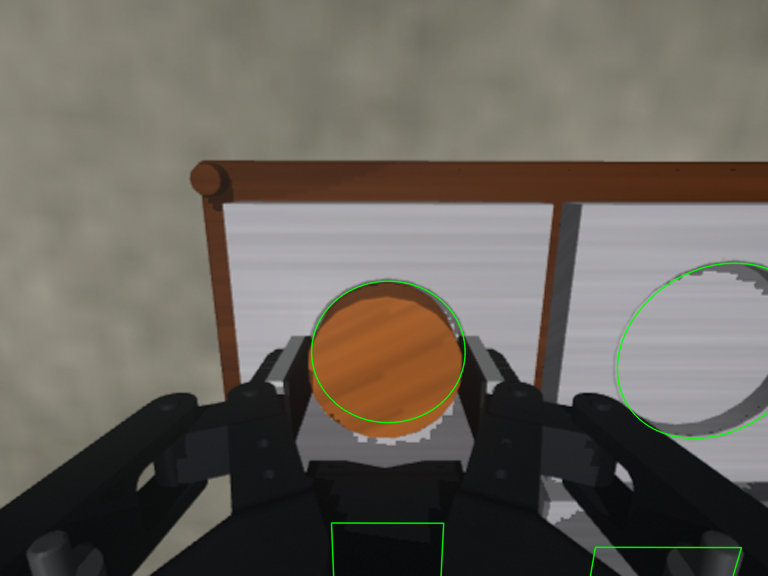

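{"api": "drive_tool", "payload": {"plan": [[0, -0.001, 0.001, 0, -1], [0, 0.001, 0.001, 0, 1], [0, 0.001, 0.001, 0, 1], [0, 0.001, 0.001, 0, 1], [0, 0.001, 0.001, 0, 1], [0, 0.001, -0.01, 0, 1], [0, 0.001, -0.05, 0, 1], [-0.03, 0.001, -0.09, 0, 1], [-0.06, 0.001, -0.11, 0, 1], [-0.06, 0.001, -0.11, 0, 1]]}}

```text
clock: 12.12
position: [505.6, -328.7, 161.3]
eef_rot: [0.007, -0.035, 0.999, -0.005]
ft_force: [0.4, 0.1, 1.8]
gripper_width: 0.996
```

```bash
python3 - <<'E'
from h import *
im,P,T=look("w9"); to(547.5,-35.5,130,183.7)
E
python3 ov.py w9
```

```text
sd [2.88 0.83 3.7 ] pos [ 501.1 -327.5  155.6] psi 183.9 t 12.3167
t 12.32 pos [ 497.7 -326.5  151.2] psi -176.17 q6 -2.31 F [ 0.3 -0.4 -0.5] w 1.002
delta [-0.0691  0.287   0.0212] spin 0.13 rows 7.1
```

View pics/w9_ov.png

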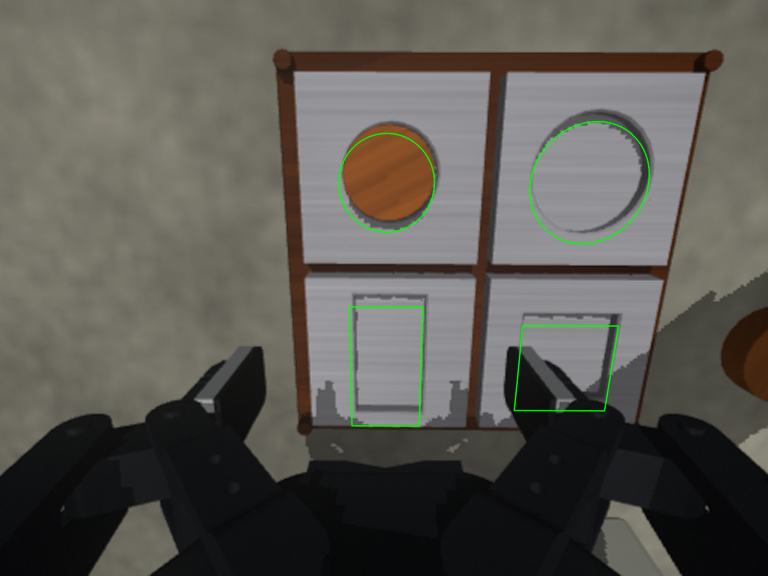

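Run:
```python
from h import *
P=np.load("w4_P.npy")
print(unproj("wrist",[[237,264]],25,P), unproj("top",[[258,174]],25), unproj("top",[[255,178]],75), unproj("wrist",[[238,273]],75,P))
```

```text
[[660.00785297  27.87649851  25.        ]] [[667.73007007  26.3166571   25.        ]] [[643.17831876  33.54303747  75.        ]] [[643.23317442  32.991281    75.        ]]
```

{"api": "drive_tool", "payload": {"plan": [[-0.01, 0.04, 0, 0, 1], [-0.069, 0.287, 0, 0, 1], [-0.069, 0.287, 0, 0, 1], [-0.069, 0.287, 0, 0, 1], [-0.069, 0.287, 0, 0, 1], [-0.069, 0.287, 0, 0, 1], [-0.069, 0.287, 0.03, 0, 1], [-0.069, 0.287, 0.03, 0, 1], [-0.069, 0.287, 0.03, 0, 1], [-0.069, 0.287, 0.03, 0, 1]]}}

```text
clock: 13.15
position: [546.7, -36.4, 120.3]
eef_rot: [-0.002, -0.034, 0.999, -0.0]
ft_force: [0.8, 0.0, 0.2]
gripper_width: 1.0
```

{"api": "drive_tool", "payload": {"plan": [[0, 0, 0.02, 0, 1], [0, 0, 0.02, 0, 1], [0, 0, 0.02, 0, 1], [0, 0, 0.02, 0, 1]]}}

```text
clock: 13.48
position: [548.6, -37.6, 103.0]
eef_rot: [0.0, -0.032, 0.999, -0.0]
ft_force: [0.4, -1.2, -0.6]
gripper_width: 0.999
```

Run:
```python
from h import *
im,P,T=look("w10"); 
from blank import *
x,f,_=fitb("large",[(im,P)],(547.5,-35.5),0); print(x,f)
to(x[0],x[1],28.5,183.7)
```

```text
sd [0.19 0.36 0.19] pos [549.  -37.1 103.4] psi 183.74 t 13.6833
[548.37921187 -34.44523123] 252.52156862745096
t 13.68 pos [549.  -36.6 103.4] psi -176.22 q6 -1.81 F [-0.7 -1.1 -0.7] w 0.997
delta [0.0005 0.0022 0.0749] spin 0.08 rows 1.8
```

View pics/w10.png

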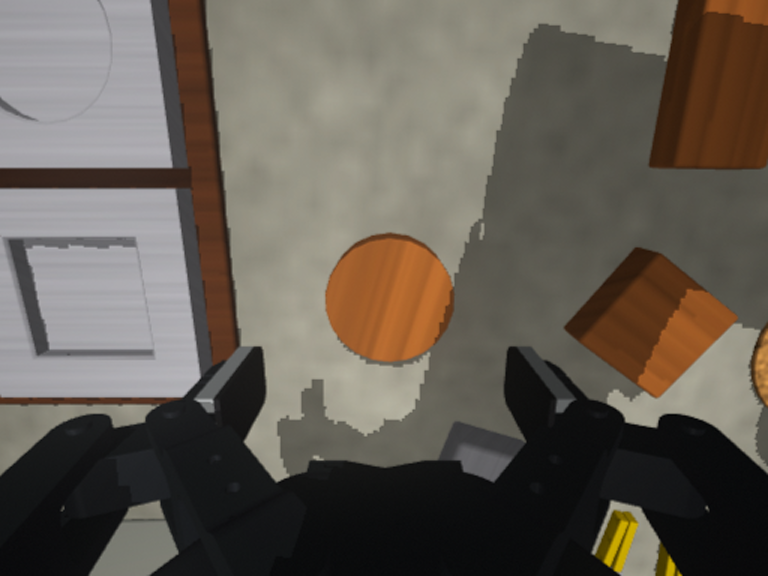

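{"api": "drive_tool", "payload": {"plan": [[0.0, 0.002, 0.03, 0, 1], [0.0, 0.002, 0.06, 0, 1], [0.0, 0.002, 0.075, 0, 1], [0.0, 0.002, 0.075, 0, 1], [0.0, 0.002, 0.075, 0, 1], [0.0, 0.002, 0.075, 0, -1], [0.0, 0.002, 0.075, 0, -1], [0.0, 0.002, 0.075, 0, -1], [0.0, 0.002, 0.075, 0, -1], [0.0, 0.002, 0.075, 0, -1]]}}

```text
clock: 14.52
position: [550.5, -34.3, 30.3]
eef_rot: [0.003, -0.033, 0.999, -0.001]
ft_force: [-0.1, 0.1, 6.8]
gripper_width: 0.786
```

{"api": "drive_tool", "payload": {"plan": [[0, 0, 0, 0, -1], [0, 0, 0, 0, -1]]}}

```text
clock: 14.68
position: [550.6, -34.4, 30.3]
eef_rot: [0.003, -0.033, 0.999, -0.001]
ft_force: [-1.1, -0.5, 5.8]
gripper_width: 0.786
```

Run:
```python
from h import *
im,P,T=look("w11"); 
to(431.3,-205.7,90,183.7)
```

```text
sd [0.01 0.02 0.02] pos [550.6 -34.3  30.3] psi 183.83 t 14.8833
t 14.88 pos [550.6 -34.3  30.3] psi -176.17 q6 -1.80 F [0.5 0.  5.8] w 0.784
delta [ 0.1304 -0.163  -0.0597] spin 0.13 rows 5.2
```

View pics/w11.png

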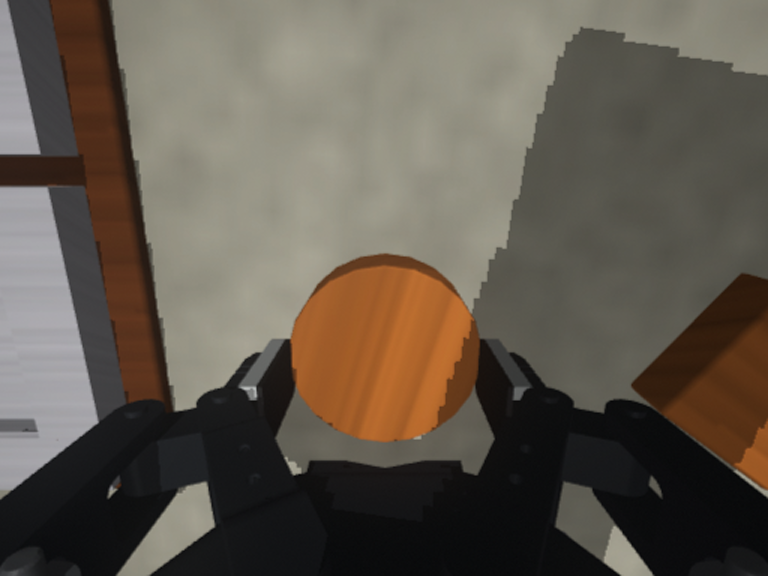

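Run:
```python
from blank import *
for n,k,g,t in (("w11","large",(548.5,-35),(550.6,-34.3)),("w6","small",(418.5,-30),(418.4,-30.1))):
    x,f,_=fitb(k,[(cv2.imread(f"pics/{n}_raw.png"),np.load(n+"_P.npy"))],g,0); print(k,x,f,"rel",x-t)
```

```text
large [548.63559151 -34.17404842] 587.8156862745099 rel [-1.96440849  0.12595158]
small [419.67107058 -29.82015896] 463.83921568627443 rel [1.27107058 0.27984104]
```

{"api": "drive_tool", "payload": {"plan": [[0, 0, -0.04, 0, -1], [0, 0, -0.06, 0, -1], [0.128, -0.163, -0.06, 0, -1], [0.128, -0.163, -0.06, 0, -1], [0.128, -0.163, -0.06, 0, -1], [0.128, -0.163, -0.06, 0, -1], [0.128, -0.163, -0.06, 0, -1], [0.128, -0.163, -0.06, 0, -1], [0.128, -0.163, -0.06, 0, -1], [0.128, -0.163, -0.06, 0, -1]]}}

```text
clock: 15.72
position: [431.9, -205.2, 87.8]
eef_rot: [0.001, -0.033, 0.999, 0.0]
ft_force: [0.4, 1.3, 0.8]
gripper_width: 0.787
```

{"api": "drive_tool", "payload": {"plan": [[0, 0, 0.02, 0, -1], [0, 0, 0.02, 0, -1], [0, 0, 0.02, 0, -1], [0, 0, 0.02, 0, -1], [0, 0, 0.02, 0, -1]]}}

```text
clock: 16.13
position: [432.4, -204.7, 68.1]
eef_rot: [0.0, -0.034, 0.999, -0.0]
ft_force: [0.2, -0.1, -0.4]
gripper_width: 0.784
```

```bash
python3 - <<'E'
from h import *
im,P,T=look("w12"); 
to(433.3,-205.7,45,183.7)
E
python3 ov.py w12
```

```text
sd [0.17 0.18 0.09] pos [ 432.2 -205.    68. ] psi 183.88 t 16.3333
t 16.33 pos [ 432.  -205.2   67.9] psi -176.15 q6 -2.20 F [-0.5  0.  -1.3] w 0.787
delta [-0.0013 -0.0006  0.0229] spin 0.15 rows 0.5
```

View pics/w12_ov.png

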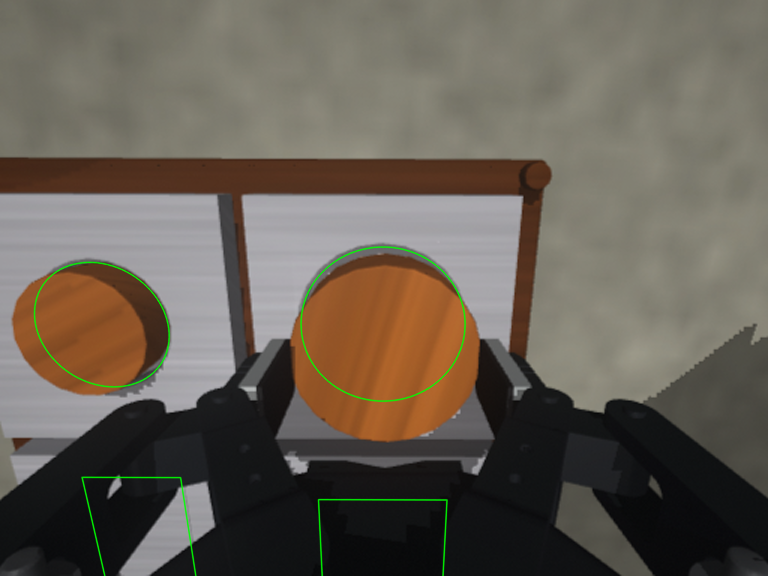

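Outlines still match. Lowering with a slight correction.

{"api": "drive_tool", "payload": {"plan": [[-0.001, -0.001, 0.008, 0, -1], [-0.001, -0.001, 0.012, 0, -1], [-0.001, -0.001, 0.015, 0, -1], [-0.001, -0.001, 0.018, 0, -1], [-0.001, -0.001, 0.021, 0, -1], [-0.001, -0.001, 0.023, 0, -1], [-0.001, -0.001, 0.023, 0, -1], [-0.001, -0.001, 0.023, 0, -1]]}}

```text
clock: 17.0
position: [432.5, -206.1, 44.3]
eef_rot: [-0.0, -0.033, 0.999, 0.0]
ft_force: [-0.9, -0.3, 1.5]
gripper_width: 0.786
```

Run:
```python
from h import *
st()
```

```text
t 17.00 pos [ 432.5 -206.1   44.3] psi -176.18 q6 -2.20 F [-0.9 -0.3  1.5] w 0.786
```

{"api": "drive_tool", "payload": {"plan": [[0, 0, 0, 0, 1], [0, 0, 0, 0, 1], [0, 0, 0, 0, 1], [0, 0, 0, 0, 1], [0, 0, -0.01, 0, 1], [0, 0, -0.05, 0, 1], [0, 0.03, -0.08, 0, 1], [0, 0.32, -0.08, 0, 1], [0, 0.32, -0.08, 0, 1], [0, 0.32, -0.08, 0, 1]]}}

```text
clock: 17.83
position: [422.7, -50.9, 125.9]
eef_rot: [0.002, -0.032, 0.999, -0.0]
ft_force: [1.1, 0.5, 0.2]
gripper_width: 1.003
```

Run:
```python
from h import *
to(424,120.3,115,182.2)
```

```text
t 17.83 pos [422.7 -50.9 125.9] psi -176.28 q6 -1.89 F [1.1 0.5 0.2] w 1.003
delta [-0.0124  0.1708  0.0109] spin 1.52 rows 4.1
```

{"api": "drive_tool", "payload": {"plan": [[-0.012, 0.171, 0, 1.5, 1], [-0.012, 0.171, 0.01, 1.5, 1], [-0.012, 0.171, 0.01, 1.5, 1], [-0.012, 0.171, 0.01, 1.5, 1], [-0.012, 0.171, 0.01, 1.5, 1], [-0.012, 0.171, 0.01, 1.5, 1], [-0.012, 0.171, 0.01, 1.5, 1], [-0.012, 0.171, 0.01, 1.5, 1], [-0.012, 0.171, 0.01, 1.5, 1]]}}

```text
clock: 18.58
position: [423.2, 118.0, 114.3]
eef_rot: [0.0, -0.019, 1.0, -0.0]
ft_force: [0.3, 0.8, -0.4]
gripper_width: 1.007
```

Run:
```python
from blank import *
im,P,T=look("w13"); 
x,f,_=fitb("oblong",[(im,P)],(424,120.3,.038),0); print(x,f)
to(x[0],x[1],27,180+np.degrees(x[2]))
```

```text
sd [0.03 0.16 0.07] pos [423.2 118.2 114.2] psi 182.18 t 18.7833
[4.23950471e+02 1.20316848e+02 4.26201595e-02] 261.878431372549
t 18.78 pos [423.1 118.4 114.1] psi -177.80 q6 -1.47 F [-1.1 -0.1  0.3] w 0.999
delta [-0.0009  0.0018  0.0871] spin -0.24 rows 2.1
```

View pics/w13.png

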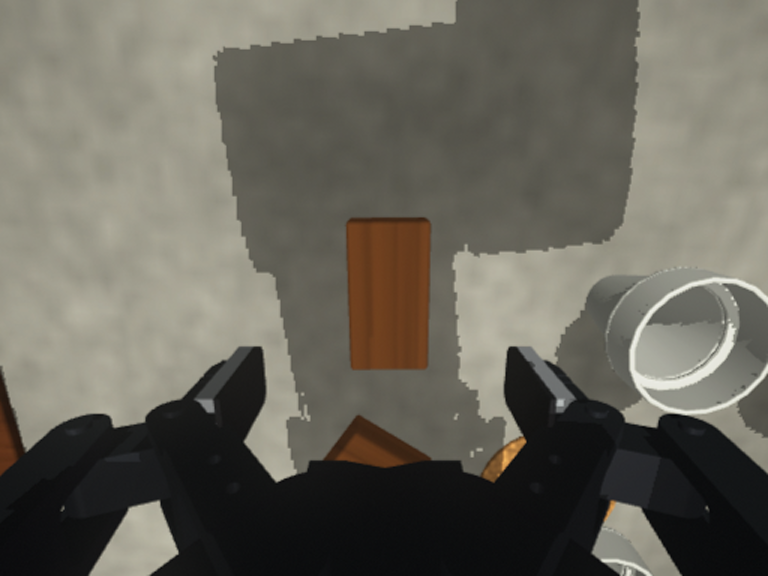

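{"api": "drive_tool", "payload": {"plan": [[-0.001, 0.002, 0.04, 0, 1], [-0.001, 0.002, 0.07, 0, 1], [-0.001, 0.002, 0.086, 0, 1], [-0.001, 0.002, 0.086, 0, 1], [-0.001, 0.002, 0.086, 0, 1], [-0.001, 0.002, 0.086, 0, -1], [-0.001, 0.002, 0.086, 0, -1], [-0.001, 0.002, 0.086, 0, -1], [-0.001, 0.002, 0.086, 0, -1], [-0.001, 0.002, 0.086, 0, -1]]}}

```text
clock: 19.62
position: [425.3, 121.7, 29.8]
eef_rot: [0.002, -0.02, 1.0, 0.0]
ft_force: [-0.5, 0.3, 5.7]
gripper_width: 0.526
```

{"api": "drive_tool", "payload": {"plan": [[0, 0, 0, 0, -1], [0, 0, 0, 0, -1], [0, 0, 0, 0, -1]]}}

```text
clock: 19.87
position: [425.3, 121.7, 29.9]
eef_rot: [0.002, -0.02, 1.0, 0.0]
ft_force: [-1.1, -0.6, 6.1]
gripper_width: 0.526
```

Run:
```python
from blank import *
im,P,T=look("w14"); 
x,f,_=fitb("oblong",[(im,P)],(424,120.3,.038),0); print(x,f,x[:2]-T[:2,3])
st()
```

```text
sd [0.01 0.01 0.01] pos [425.3 121.7  29.8] psi 182.33 t 20.0667
[4.24444932e+02 1.22028573e+02 4.01851375e-02] 693.0078431372549 [-0.84208969  0.35567992]
t 20.07 pos [425.3 121.7  29.8] psi -177.66 q6 -1.46 F [-1.   0.1  5.8] w 0.524
```

View pics/w14.png

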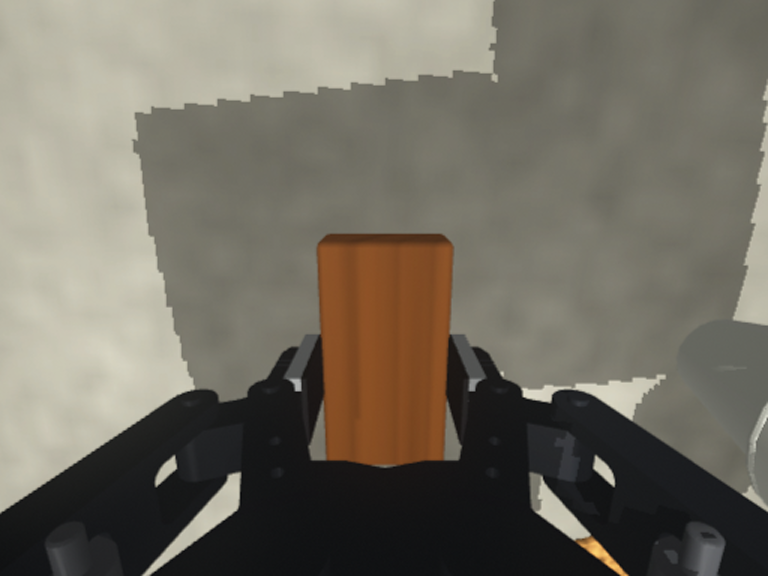

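Run:
```python
from h import *
to(565.2,-322.4,95,183.67,ref=[425.3,121.7,29.8,182.33])
```

```text
delta [-0.1217 -0.4494 -0.0652] spin -1.34 rows 11.3
```

{"api": "drive_tool", "payload": {"plan": [[0, 0, -0.04, 0, -1], [0, 0, -0.065, 0, -1], [-0.122, -0.449, -0.065, -1.3, -1], [-0.122, -0.449, -0.065, -1.3, -1], [-0.122, -0.449, -0.065, -1.3, -1], [-0.122, -0.449, -0.065, -1.3, -1], [-0.122, -0.449, -0.065, -1.3, -1], [-0.122, -0.449, -0.065, -1.3, -1], [-0.122, -0.449, -0.065, -1.3, -1], [-0.122, -0.449, -0.065, -1.3, -1]]}}

```text
clock: 20.9
position: [524.3, -198.3, 92.9]
eef_rot: [0.0, -0.032, 1.0, 0.0]
ft_force: [0.5, 0.3, -1.2]
gripper_width: 0.524
```

Run:
```python
from h import *
to(565.2,-322.4,80,183.67)
```

```text
t 20.90 pos [ 524.3 -198.3   92.9] psi -176.39 q6 -2.10 F [ 0.5  0.3 -1.2] w 0.524
delta [-0.033  -0.1264  0.0129] spin -0.06 rows 3.1
```

{"api": "drive_tool", "payload": {"plan": [[-0.033, -0.126, 0, 0, -1], [-0.033, -0.126, 0, 0, -1], [-0.033, -0.126, 0, 0, -1], [-0.033, -0.126, 0.014, 0, -1], [-0.033, -0.126, 0.014, 0, -1], [-0.033, -0.126, 0.014, 0, -1], [-0.033, -0.126, 0.014, 0, -1], [-0.033, -0.126, 0.014, 0, -1]]}}

```text
clock: 21.57
position: [565.2, -318.6, 79.6]
eef_rot: [0.0, -0.032, 0.999, -0.0]
ft_force: [0.2, -0.7, -0.2]
gripper_width: 0.525
```

```bash
python3 - <<'E'
from h import *
look("w15"); to(565.2,-322.4,45,183.67)
E
python3 ov.py w15
```

```text
sd [0.08 0.22 0.15] pos [ 565.3 -318.9   79.9] psi 183.71 t 21.7667
t 21.77 pos [ 565.4 -319.2   79.9] psi -176.30 q6 -2.24 F [-1.3 -0.2 -1. ] w 0.527
delta [ 0.0004 -0.0032  0.0349] spin 0.03 rows 0.8
```

View pics/w15_ov.png

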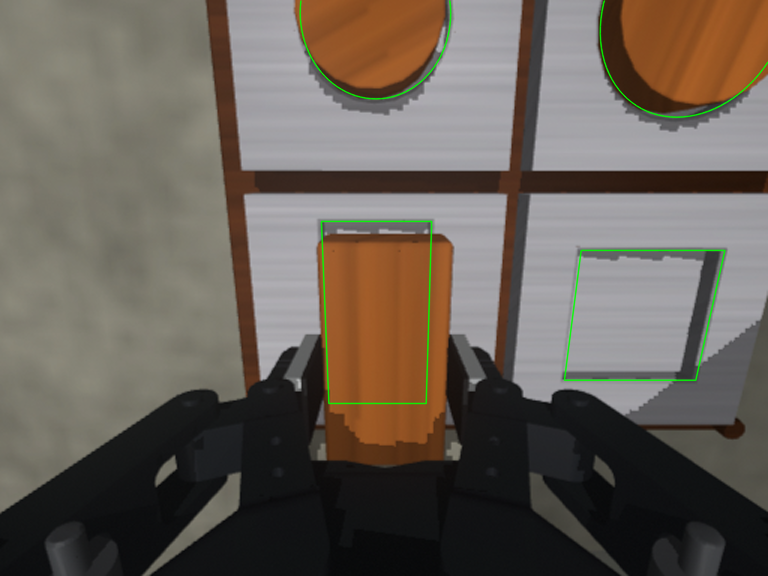

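{"api": "drive_tool", "payload": {"plan": [[0, -0.001, 0.02, 0, -1], [0, -0.001, 0.02, 0, -1], [0, -0.001, 0.02, 0, -1], [0, -0.001, 0.02, 0, -1], [0, -0.001, 0.02, 0, -1], [0, -0.001, 0.02, 0, -1], [0, -0.001, 0.02, 0, -1], [0, -0.001, 0.02, 0, -1]]}}

```text
clock: 22.43
position: [565.4, -321.2, 59.6]
eef_rot: [0.0, -0.032, 1.0, -0.0]
ft_force: [0.3, 0.2, -0.1]
gripper_width: 0.523
```

```bash
python3 - <<'E'
from h import *
look("w16"); to(565.2,-322.4,45,183.67)
E
python3 ov.py w16
```

```text
sd [0.08 0.06 0.18] pos [ 565.3 -321.1   59.3] psi 183.62 t 22.6333
t 22.63 pos [ 565.1 -321.    59.1] psi -176.37 q6 -2.24 F [ 1.1 -0.5 -0.5] w 0.524
delta [ 0.     -0.0014  0.0141] spin -0.04 rows 0.3
```

View pics/w16_ov.png

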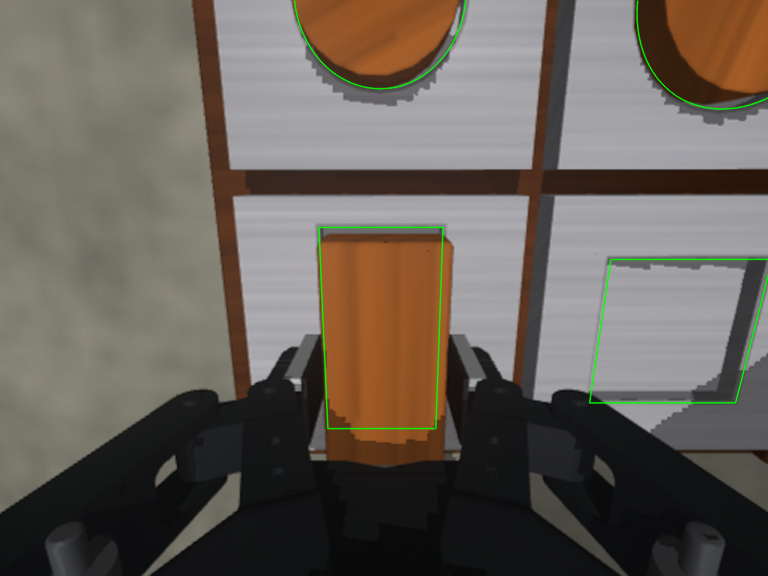

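{"api": "drive_tool", "payload": {"plan": [[0, -0.001, 0.005, 0, -1], [0, -0.001, 0.007, 0, -1], [0, -0.001, 0.009, 0, -1], [0, -0.001, 0.011, 0, -1], [0, -0.001, 0.013, 0, -1], [0, -0.001, 0.015, 0, -1], [0, -0.001, 0.015, 0, -1], [0, -0.001, 0.015, 0, -1]]}}

```text
clock: 23.3
position: [565.3, -322.1, 44.0]
eef_rot: [0.0, -0.032, 0.999, -0.0]
ft_force: [-0.6, -0.7, -0.3]
gripper_width: 0.524
```

Run:
```python
from h import *
st()
```

```text
t 23.30 pos [ 565.3 -322.1   44. ] psi -176.37 q6 -2.24 F [-0.6 -0.7 -0.3] w 0.524
```

{"api": "drive_tool", "payload": {"plan": [[0, 0, 0, 0, 1], [0, 0, 0, 0, 1], [0, 0, 0, 0, 1], [0, 0, 0, 0, 1], [0, 0, -0.01, 0, 1], [0, 0, -0.05, 0, 1], [0, 0.03, -0.08, 0, 1], [0, 0.4, -0.12, 0, 1], [0, 0.4, -0.12, 0, 1], [0, 0.4, -0.12, 0, 1]]}}

```text
clock: 24.13
position: [555.7, -167.6, 139.3]
eef_rot: [0.002, -0.031, 1.0, -0.001]
ft_force: [0.7, -0.1, -0.9]
gripper_width: 1.0
```

Run:
```python
from blank import *
P=np.load("w4_P.npy")
print("coaster",unproj("wrist",[[382,197]],4,P)[0],"base rim",unproj("wrist",[[405,219]],79,P)[0],"cup1 rim",unproj("wrist",[[449,89]],75,P)[0])
print("top base",unproj("top",[[170.5,207]],79)[0],"cup1",unproj("top",[[156,269]],75)[0],"cup2",unproj("top",[[103,263]],75)[0],"coaster",unproj("top",[[179,214]],4)[0])
to(554,113,150,150)
```

```text
coaster [564.50769547 237.73767154   4.        ] base rim [569.18742116 231.31038101  79.        ] cup1 rim [425.07802149 259.02852362  75.        ]
top base [566.75955832 234.00039859  79.        ] cup1 [422.12936101 257.44192972  75.        ] cup2 [433.52606578 380.94289421  75.        ] coaster [562.27038706 229.46841982   4.        ]
t 24.13 pos [ 555.7 -167.6  139.3] psi -176.46 q6 -2.02 F [ 0.7 -0.1 -0.9] w 1.000
delta [-0.0156  0.2802 -0.0107] spin 33.54 rows 6.7
```

{"api": "drive_tool", "payload": {"plan": [[-0.016, 0.28, 0, 7, 1], [-0.016, 0.28, 0, 14, 1], [-0.016, 0.28, 0, 21, 1], [-0.016, 0.28, 0, 28, 1], [-0.016, 0.28, 0, 35, 1], [-0.016, 0.28, 0, 36.7, 1], [-0.016, 0.28, 0.03, 36.7, 1], [-0.016, 0.28, 0.03, 36.7, 1], [-0.016, 0.28, 0.03, 36.7, 1], [-0.016, 0.28, 0.03, 36.7, 1]]}}

```text
clock: 24.97
position: [553.5, 111.6, 107.0]
eef_rot: [-0.0, 0.284, 0.959, -0.001]
ft_force: [0.4, 0.4, 0.1]
gripper_width: 0.994
```

Run:
```python
from blank import *
im,P,T=look("w17"); 
x,f,_=fitb("square",[(im,P)],(554,113,.99),0); print(x,f)
to(x[0],x[1],28,90+np.degrees(x[2]))
```

```text
sd [0.45 0.54 0.49] pos [554.3 110.6 107.9] psi 146.87 t 25.1667
[554.95940491 111.35014943   0.99602706] 256.9921568627451
t 25.17 pos [554.6 110.2 108.3] psi 146.79 q6 -0.89 F [ 0.4 -0.2  0.6] w 0.996
delta [0.0004 0.0012 0.0803] spin -0.28 rows 1.9
```

View pics/w17.png

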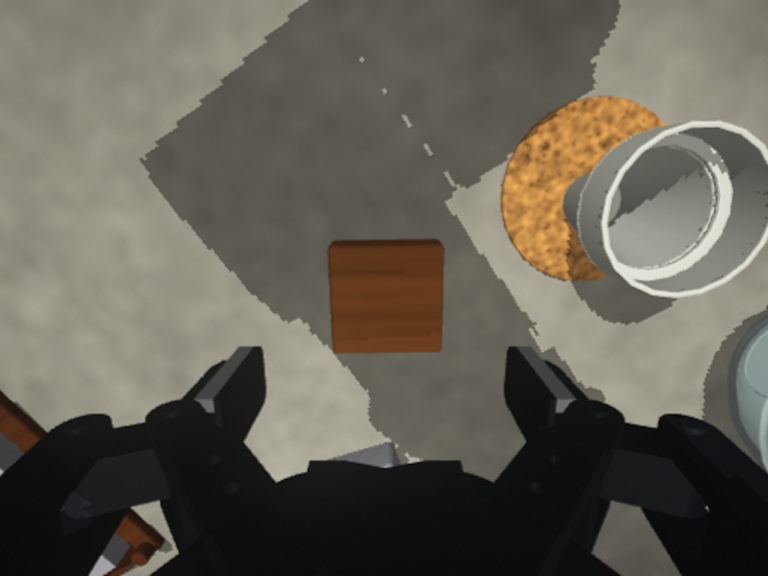

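{"api": "drive_tool", "payload": {"plan": [[0, 0.001, 0.04, -0.3, 1], [0, 0.001, 0.065, -0.3, 1], [0, 0.001, 0.081, -0.3, 1], [0, 0.001, 0.081, -0.3, 1], [0, 0.001, 0.081, -0.3, 1], [0, 0.001, 0.081, -0.3, -1], [0, 0.001, 0.081, -0.3, -1], [0, 0.001, 0.081, -0.3, -1], [0, 0.001, 0.081, -0.3, -1], [0, 0.001, 0.081, -0.3, -1]]}}

```text
clock: 26.0
position: [556.3, 112.6, 28.8]
eef_rot: [0.003, 0.282, 0.959, 0.001]
ft_force: [0.5, -1.0, 7.2]
gripper_width: 0.71
```

{"api": "drive_tool", "payload": {"plan": [[0, 0, 0, 0, -1], [0, 0, 0, 0, -1], [0, 0, 0, 0, -1]]}}

```text
clock: 26.25
position: [556.3, 112.6, 28.8]
eef_rot: [0.003, 0.282, 0.959, 0.001]
ft_force: [0.3, -0.1, 6.2]
gripper_width: 0.715
```

Run:
```python
from blank import *
im,P,T=look("w18"); 
x,f,_=fitb("square",[(im,P)],(554,113,.99),0); print(x,f)
d=x[:2]-T[:2,3]; p=np.radians(146.9); off=[np.cos(p)*d[0]+np.sin(p)*d[1],np.sin(p)*d[0]-np.cos(p)*d[1]]; print("tool off",off)
```

```text
sd [0.01 0.01 0.01] pos [556.3 112.6  28.8] psi 147.22 t 26.45
[554.81394344 113.43804331   0.99850204] 714.8470588235293
tool off [np.float64(1.7036749775507185), np.float64(-0.1377511470387549)]
```

View pics/w18.png

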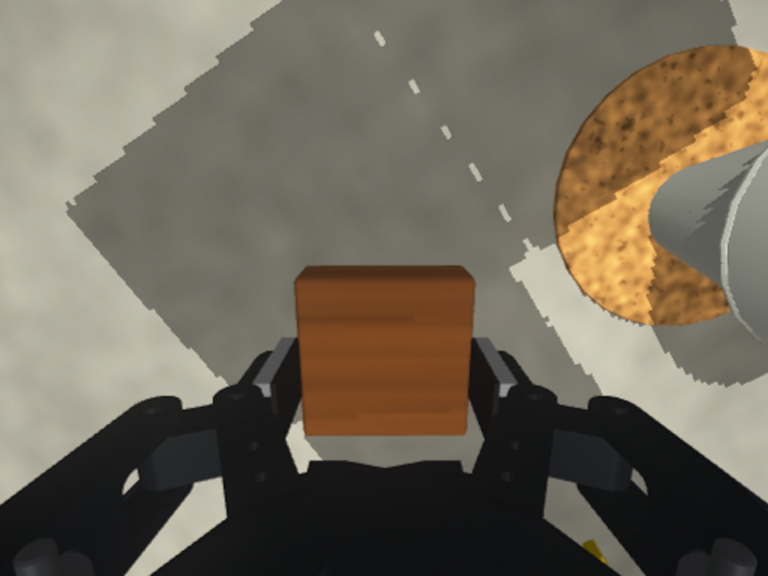

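Run:
```python
from h import *
to(557.8,-197.6,95,183.67,ref=[556.3,112.6,28.8,147.22])
```

```text
delta [-0.1692 -0.26   -0.0662] spin -36.45 rows 7.6
```

{"api": "drive_tool", "payload": {"plan": [[0, 0, -0.04, 0, -1], [0, 0, -0.066, -3, -1], [-0.169, -0.26, -0.066, -10, -1], [-0.169, -0.26, -0.066, -17, -1], [-0.169, -0.26, -0.066, -24, -1], [-0.169, -0.26, -0.066, -31, -1], [-0.169, -0.26, -0.066, -36.4, -1], [-0.169, -0.26, -0.066, -36.4, -1], [-0.169, -0.26, -0.066, -36.4, -1], [-0.169, -0.26, -0.066, -36.4, -1]]}}

```text
clock: 27.28
position: [555.3, -200.2, 92.5]
eef_rot: [0.0, -0.031, 1.0, -0.001]
ft_force: [1.5, 1.5, -0.9]
gripper_width: 0.706
```

{"api": "drive_tool", "payload": {"plan": [[0, 0, 0.02, 0, -1], [0, 0, 0.03, 0, -1], [0, 0, 0.03, 0, -1], [0, 0, 0.03, 0, -1], [0, 0, 0.03, 0, -1], [0, 0, 0.03, 0, -1], [0, 0, 0.03, 0, -1], [0, 0, 0.03, 0, -1], [0, 0, 0.03, 0, -1], [0, 0, 0.03, 0, -1]]}}

```text
clock: 28.12
position: [555.8, -197.3, 62.4]
eef_rot: [0.0, -0.032, 0.999, -0.0]
ft_force: [0.1, -0.3, -1.2]
gripper_width: 0.708
```

```bash
python3 - <<'E'
from h import *
look("w19"); to(557.8,-197.6,43,183.67)
E
python3 ov.py w19
```

```text
sd [0.08 0.07 0.13] pos [ 555.7 -197.4   62.2] psi 183.63 t 28.3167
t 28.32 pos [ 555.6 -197.4   62.1] psi -176.37 q6 -2.07 F [ 0.6  0.7 -0.6] w 0.707
delta [-0.0022 -0.0003  0.0191] spin -0.04 rows 0.5
```

View pics/w19_ov.png

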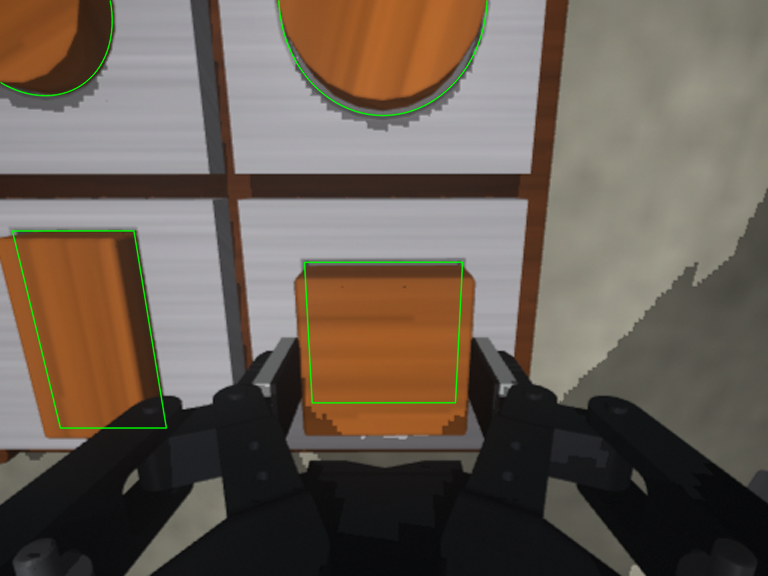

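{"api": "drive_tool", "payload": {"plan": [[-0.002, 0, 0.006, 0, -1], [-0.002, 0, 0.009, 0, -1], [-0.002, 0, 0.012, 0, -1], [-0.002, 0, 0.015, 0, -1], [-0.002, 0, 0.018, 0, -1], [-0.002, 0, 0.019, 0, -1], [-0.002, 0, 0.019, 0, -1], [-0.002, 0, 0.019, 0, -1]]}}

```text
clock: 28.98
position: [557.7, -197.4, 43.1]
eef_rot: [0.0, -0.032, 0.999, -0.0]
ft_force: [-0.2, -0.0, -1.5]
gripper_width: 0.712
```

Run:
```python
from h import *
st()
```

```text
t 28.98 pos [ 557.7 -197.4   43.1] psi -176.38 q6 -2.07 F [-0.2 -0.  -1.5] w 0.712
```

Seated height (43.1 ≈ 28.8+14), with no resistance. Release, rise and check all four dies.

{"api": "drive_tool", "payload": {"plan": [[0, 0, 0, 0, 1], [0, 0, 0, 0, 1], [0, 0, 0, 0, 1], [0, 0, 0, 0, 1], [0, 0, -0.01, 0, 1], [0, 0, -0.05, 0, 1], [-0.02, -0.03, -0.09, 0, 1], [-0.02, -0.06, -0.13, 0, 1], [-0.02, -0.06, -0.17, 0, 1], [-0.02, -0.06, -0.2, 0, 1]]}}

```text
clock: 29.82
position: [580.9, -257.2, 241.1]
eef_rot: [-0.001, -0.031, 1.0, -0.0]
ft_force: [0.3, -0.5, -0.8]
gripper_width: 1.004
```

{"api": "drive_tool", "payload": {"plan": [[0, 0, 0, 0, 1], [0, 0, 0, 0, 1], [0, 0, 0, 0, 1], [0, 0, 0, 0, 1], [0, 0, 0, 0, 1], [0, 0, 0, 0, 1]]}}

```text
clock: 30.32
position: [580.7, -255.1, 237.5]
eef_rot: [-0.002, -0.032, 0.999, 0.001]
ft_force: [0.6, 0.9, -0.2]
gripper_width: 1.004
```

```bash
cat >> ov.py <<'E'
def check(name):
    v=(cv2.imread(f"pics/{name}_raw.png"),np.load(name+"_P.npy"))
    for k,d in DIE.items():
        x,f,n=fitb(k,[v],(d[0],d[1],.064),0,14.); print(k,"off",(x[:2]-d).round(1),"yaw",x[2:].round(3),"cost",round(f),n)
E
python3 - <<'E'
from ov import *
look("w20"); overlay("w20")
E
```

```text
sd [0.17 0.13 0.49] pos [ 581.  -255.3  238.2] psi 183.64 t 30.5167
```

View pics/w20_ov.png

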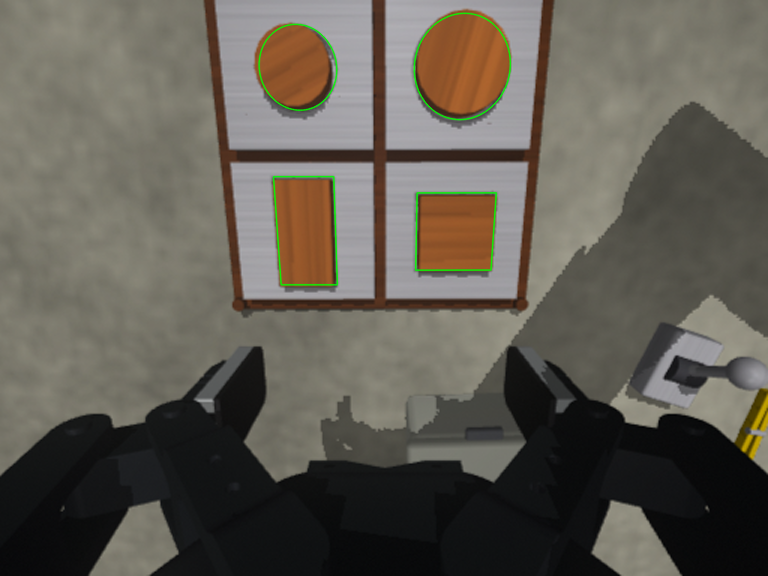

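All four blanks appear inside their mouths. Numeric check:

Run:
```python
from ov import *
check("w20")
from h import *
to(430,320,270,180)
```

```text
square off [ 0.7 -0.7] yaw [0.058] cost 156 [np.float64(2565.0)]
oblong off [1.3 0.1] yaw [0.063] cost 208 [np.float64(2702.0)]
large off [ 0.5 -1.3] yaw [] cost 223 [np.float64(3538.0)]
small off [ 1.8 -1.7] yaw [] cost 198 [np.float64(2277.0)]
t 30.52 pos [ 581.2 -255.5  238.9] psi -176.37 q6 -2.14 F [-0.1  0.7  0.8] w 1.003
delta [ 0.1144  0.5839 -0.0311] spin 3.63 rows 14.3
```

```bash
cat > zc.py <<'E'
from ov import *
def zfit(kind,names,x0):
    o=outline(kind); D=[]
    for n in names:
        im=cv2.imread(f"pics/{n}_raw.png"); P=np.load(n+"_P.npy"); m=mask(im); c=pw([x0[0],x0[1],25],P)[0]
        k,l,s_,ce=cv2.connectedComponentsWithStats(m); big=[i for i in range(1,k) if s_[i,4]>300]; i=min(big,key=lambda i:np.linalg.norm(ce[i]-c)); t=cv2.morphologyEx((l==i)/1.,cv2.MORPH_CLOSE,np.ones((5,5)))
        D.append((t,P))
    sc=[t.sum()**.5 for t,_ in D]; yaw=0 if kind in("small","large") else .064
    # only the part above die top is visible: z from 24 to top
    f=lambda p:sum(np.abs(rend(o*p[3]/100,P,p[0],p[1],yaw,24,p[2])-t).sum()/w for (t,P),w in zip(D,sc))
    p0=np.array([x0[0],x0[1],36,99.]); sx=np.vstack([p0]+[p0+np.eye(4)[i]*4 for i in range(4)])
    r=minimize(f,p0,method="Nelder-Mead",options=dict(initial_simplex=sx,xatol=.02,fatol=.02,maxiter=300)); return r.x.round(1),r.fun
if __name__=="__main__":
    print(zfit("small",["w12","w20"],DIE["small"])); print(zfit("small",["w12"],DIE["small"]));print(zfit("small",["w20"],DIE["small"]))
E
python3 zc.py
```

```text
(array([ 439.6, -332.2,   34. ,  100.1]), np.float64(8.274288594180367))
(array([ 436.8, -328.2,   39.9,   94.9]), np.float64(1.1569967871555682))
(array([ 441.3, -331.6,   39. ,   95.9]), np.float64(0.9701620799892943))
```

Run:
```python
from h import *
to(530,300,255,180)
```

```text
t 30.52 pos [ 581.2 -255.5  238.9] psi -176.37 q6 -2.14 F [-0.1  0.7  0.8] w 1.003
delta [ 0.0159  0.5576 -0.0161] spin 3.63 rows 13.4
```

{"api": "drive_tool", "payload": {"plan": [[0.016, 0.558, -0.016, 3.6, 1], [0.016, 0.558, -0.016, 3.6, 1], [0.016, 0.558, -0.016, 3.6, 1], [0.016, 0.558, -0.016, 3.6, 1], [0.016, 0.558, -0.016, 3.6, 1], [0.016, 0.558, -0.016, 3.6, 1], [0.016, 0.558, -0.016, 3.6, 1], [0.016, 0.558, -0.016, 3.6, 1], [0.016, 0.558, -0.016, 3.6, 1], [0.016, 0.558, -0.016, 3.6, 1]]}}

```text
clock: 31.35
position: [542.5, 161.1, 251.7]
eef_rot: [0.0, -0.0, 1.0, -0.0]
ft_force: [0.9, 0.2, -0.1]
gripper_width: 0.999
```

Run:
```python
from h import *
to(530,300,255,180)
```

```text
t 31.35 pos [542.5 161.1 251.7] psi -179.97 q6 -1.38 F [ 0.9  0.2 -0.1] w 0.999
delta [ 0.0124  0.1389 -0.0033] spin 0.03 rows 3.3
```

{"api": "drive_tool", "payload": {"plan": [[0.012, 0.139, 0, 0, 1], [0.012, 0.139, 0, 0, 1], [0.012, 0.139, 0, 0, 1], [0.012, 0.139, 0, 0, 1], [0.012, 0.139, 0, 0, 1], [0.012, 0.139, 0, 0, 1], [0.012, 0.139, 0, 0, 1], [0.012, 0.139, 0, 0, 1], [0.012, 0.139, 0, 0, 1], [0.012, 0.139, 0, 0, 1]]}}

```text
clock: 32.18
position: [531.5, 296.8, 251.7]
eef_rot: [0.0, 0.001, 1.0, -0.0]
ft_force: [-0.8, -0.1, -0.1]
gripper_width: 1.004
```

Run:
```python
from h import *
look("w21")
```

```text
sd [0.09 0.29 0.04] pos [531.3 297.2 251.6] psi 179.94 t 32.3833
```

View pics/w21.png

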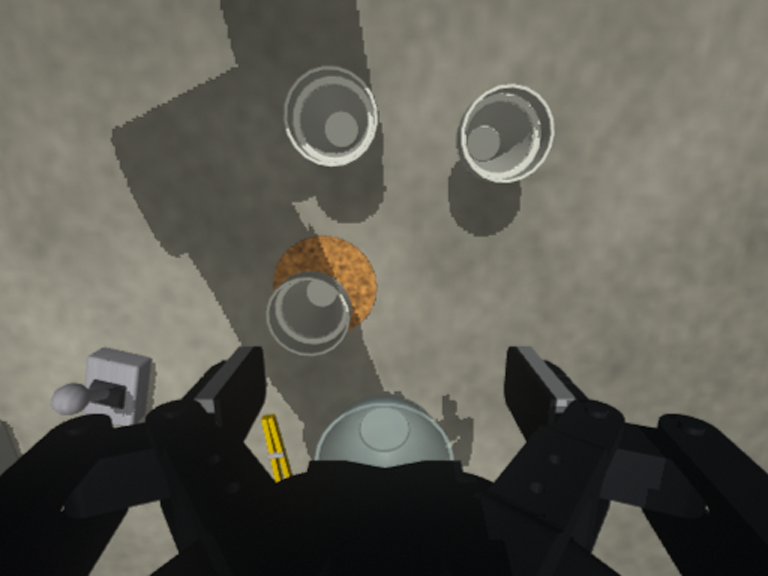

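```bash
cat > cup.py <<'E'
from ov import *
def rimfit(name,box,z,S=1.5):
    P=np.load(name+"_P.npy"); b=(np.array(box,float)+.5)/S-.5; a=np.linspace(0,2*np.pi,180)
    def g(p):
        q=pw(np.c_[p[0]+33*np.cos(a),p[1]+33*np.sin(a),np.full(180,p[2] if len(p)>2 else z)],P); return np.r_[q.min(0),q.max(0)]-b[[0,2,1,3]]
    c0=unproj("wrist",[[b[:2].mean(),b[2:].mean()]],z,P)[0]
    r=least_squares(g,c0[:2]); r3=least_squares(g,[*r.x,z]); return r.x.round(1),g(r.x).round(1),r3.x.round(1)
E
python3 - <<'E'
from cup import *
print("cup1",rimfit("w21",(284,378,66,166),75)); print("cup2",rimfit("w21",(460,554,83,182),75)); print("base",rimfit("w21",(266,351,272,355),79))
E
```

```text
cup1 (array([425.4, 260.2]), array([-0.3, -0.6,  0.3,  0.7]), array([424.8, 259.7,  70.8]))
cup2 (array([436.4, 383.6]), array([-0. , -0.3,  0. ,  0.3]), array([436.2, 384. ,  73.4]))
base (array([569. , 237.9]), array([ 0.1,  0.9, -0.1, -1. ]), array([567.1, 239.1,  84.7]))
```

Run:
```python
import cv2
a=cv2.imread("pics/w4_raw.png")[180:256,340:460]; b=cv2.imread("pics/w21_raw.png")[150:245,160:280]
import numpy as np
a=cv2.resize(a,None,fx=6,fy=6,interpolation=cv2.INTER_CUBIC); cv2.imwrite("pics/za.png",a); cv2.imwrite("pics/zb.png",cv2.resize(b,None,fx=6,fy=6,interpolation=cv2.INTER_CUBIC))
```

```text
(no output)
```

View pics/za.png

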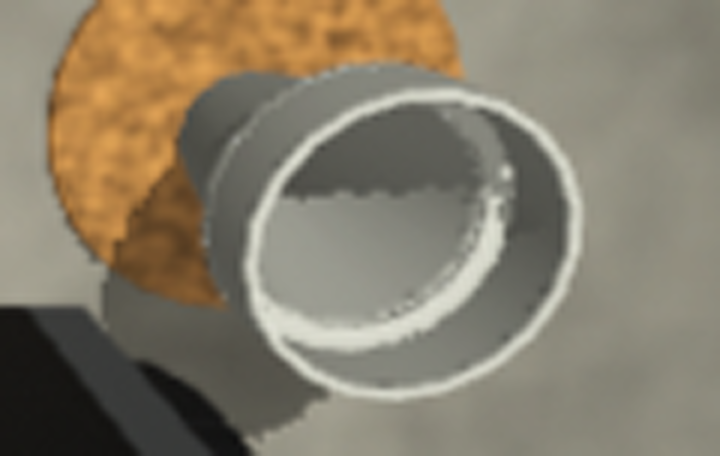

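View pics/zb.png

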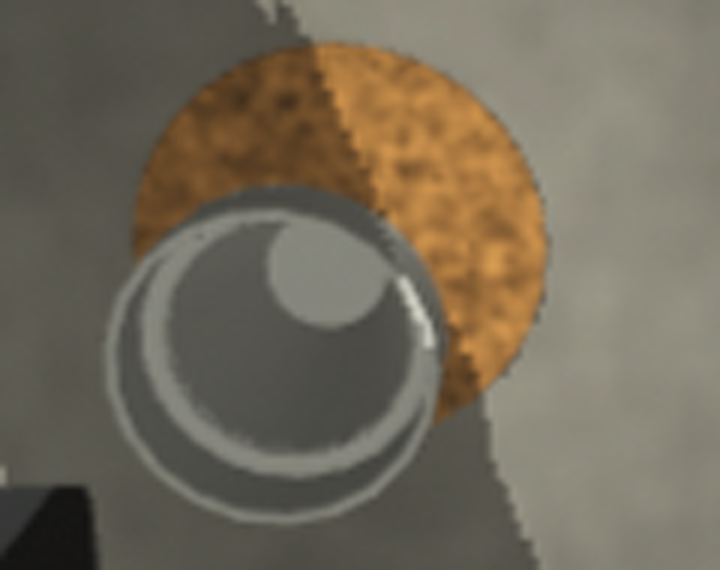

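```bash
cat >> cup.py <<'E'
def rim2(obs):
    a=np.linspace(0,2*np.pi,180); L=[(np.load(n+"_P.npy"),np.array(b,float)-.4) for n,b in obs]
    def g(p):
        r=[]
        for P,b in L:
            q=pw(np.c_[p[0]+33*np.cos(a),p[1]+33*np.sin(a),np.full(180,p[2])],P); r.append(np.r_[q.min(0),q.max(0)]-b[[0,2,1,3]])
        return np.ravel(r)
    s=least_squares(g,[500,250,75]); return s.x.round(1),g(s.x).round(1)
E
python3 - <<'E'
from cup import *
A=("w4",(380.8,437,194.5,246.7));B=("w21",(177.5,232.8,184.2,237))
print(rim2([A]),rim2([B]),rim2([A,B]))
E
```

```text
(array([572.2, 236.6,  77.4]), array([-0. ,  0.1,  0. , -0.1])) (array([572.2, 236.1,  74.9]), array([-0.1,  0.1,  0.1, -0.2])) (array([571.8, 236.6,  77.2]), array([-0.1, -0.3,  0. , -0.4, -0.3,  0.3,  0.4,  0.4]))
```

Base rim from two views: (571.8, 236.6, 77), matching the expected height of 79. Moving over the near loose cup.

{"api": "drive_tool", "payload": {"plan": [[0.106, -0.037, 0, 0, 1], [0.106, -0.037, 0.04, 0, 1], [0.106, -0.037, 0.08, 0, 1], [0.106, -0.037, 0.107, 0, 1], [0.106, -0.037, 0.107, 0, 1], [0.106, -0.037, 0.107, 0, 1], [0.106, -0.037, 0.107, 0, 1], [0.106, -0.037, 0.107, 0, 1], [0.106, -0.037, 0.107, 0, 1], [0.106, -0.037, 0.107, 0, 1]]}}

```text
clock: 33.22
position: [427.3, 261.9, 147.2]
eef_rot: [0.002, -0.0, 1.0, 0.001]
ft_force: [-0.3, -0.3, 0.6]
gripper_width: 1.001
```

Run:
```python
from h import *
look("w22")
```

```text
sd [0.57 0.22 0.71] pos [426.4 261.6 146.1] psi 180.02 t 33.4167
```

View pics/w22.png

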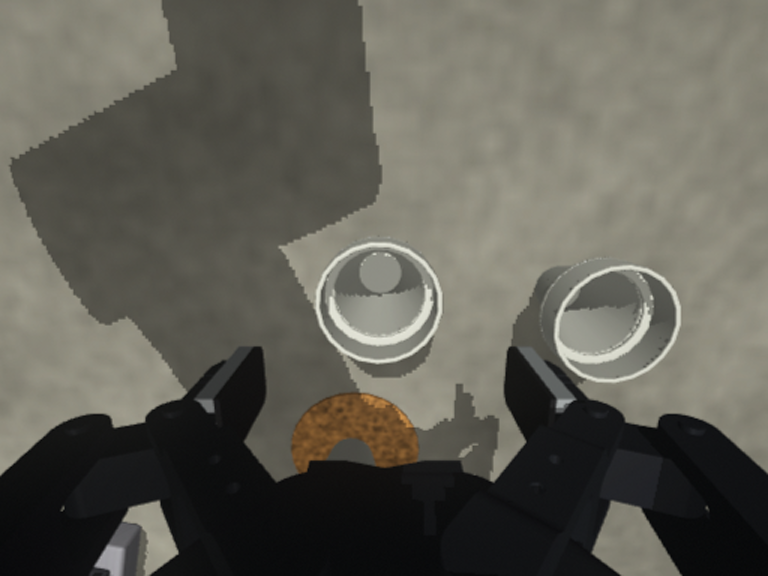

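Run:
```python
from cup import *
b=lambda *v:tuple(np.array(v)/1.5+.23)
print(rim2([("w22",b(316,442,241,363))]),rim2([("w22",b(316,442,241,363)),("w21",b(284,378,66,166))]))
print(rim2([("w22",b(555,681,264,382))]),rim2([("w22",b(555,681,264,382)),("w21",b(460,554,83,182))]))
to(425,260,69,180)
```

```text
(array([424.6, 258.9,  70.8]), array([-0.3,  0.3,  0.3, -0.3])) (array([424.8, 259.1,  70.4]), array([ 0.1,  0.4,  0.5, -0.4, -0.2, -0.1, -0.7,  0.1]))
(array([436.3, 384.9,  70.6]), array([-0.2,  0.2,  0.2, -0.2])) (array([436. , 384.6,  71.2]), array([-0.2, -0. ,  0.4, -0.1,  0.3,  0.2, -0.4, -0.1]))
t 33.42 pos [425.7 261.3 145.2] psi -179.98 q6 -1.13 F [ 0.3  0.9 -0.5] w 1.003
delta [ 0.0007 -0.0013  0.0762] spin 0.02 rows 1.8
```

{"api": "drive_tool", "payload": {"plan": [[0.001, -0.002, 0.02, 0, 1], [0.001, -0.002, 0.03, 0, 1], [0.001, -0.002, 0.05, 0, 1], [0.001, -0.002, 0.075, 0, 1], [0.001, -0.002, 0.075, 0, 1], [0.001, -0.002, 0.075, 0, 1], [0.001, -0.002, 0.075, 0, -1], [0.001, -0.002, 0.075, 0, -1], [0.001, -0.002, 0.075, 0, -1], [0.001, -0.002, 0.075, 0, -1]], "force": 30}}

```text
clock: 34.25
position: [425.4, 259.6, 71.5]
eef_rot: [0.002, -0.0, 1.0, 0.001]
ft_force: [-0.2, -0.6, 5.1]
gripper_width: 0.77
```

{"api": "drive_tool", "payload": {"plan": [[0, 0, 0, 0, -1], [0, 0, 0, 0, -1], [0, 0, 0, 0, -1]]}}

```text
clock: 34.5
position: [425.5, 259.6, 71.5]
eef_rot: [0.002, -0.0, 1.0, 0.001]
ft_force: [0.3, 0.0, 5.1]
gripper_width: 0.77
```

Run:
```python
from h import *
look("w23"); st()
```

```text
sd [0.01 0.   0.01] pos [425.5 259.6  71.5] psi 180.02 t 34.7
t 34.70 pos [425.5 259.6  71.5] psi -179.98 q6 -1.14 F [0.5 0.1 6.1] w 0.770
```

View pics/w23.png

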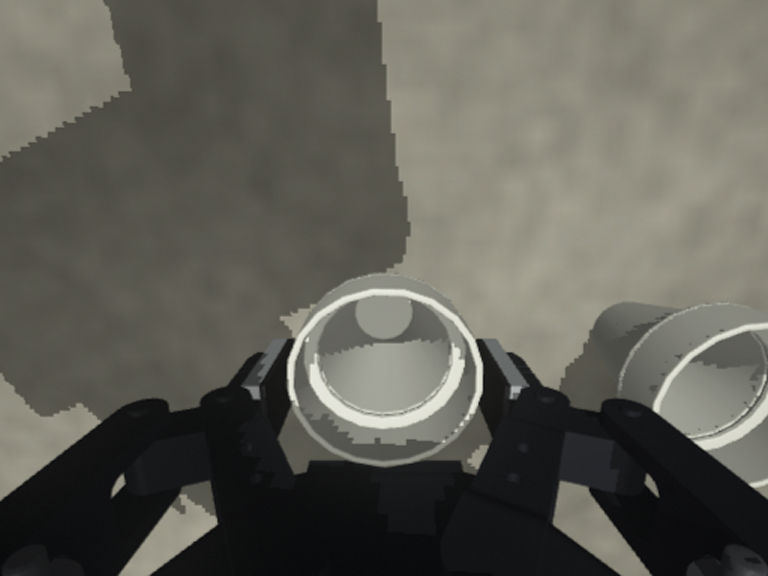

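Run:
```python
from cup import *
print(rimfit("w23",(289,482,290,467),75))
to(571.8,236.6,185,180,ref=[425.5,259.6,71.5,180.02])
```

```text
(array([426.3, 260.2]), array([-2. , -0.6,  2. ,  1.1]), array([427.7, 260.2,  72.1]))
delta [-0.1463 -0.0231 -0.1135] spin 0.02 rows 4.5
```

{"api": "drive_tool", "payload": {"plan": [[0, 0, -0.04, 0, -1], [0, 0, -0.08, 0, -1], [-0.01, 0, -0.12, 0, -1], [-0.22, -0.023, -0.12, 0, -1], [-0.22, -0.023, -0.12, 0, -1], [-0.22, -0.023, -0.12, 0, -1], [-0.22, -0.023, -0.12, 0, -1], [-0.22, -0.023, -0.12, 0, -1], [-0.22, -0.023, -0.12, 0, -1], [-0.22, -0.023, -0.12, 0, -1]]}}

```text
clock: 35.53
position: [645.4, 235.0, 185.7]
eef_rot: [-0.002, 0.001, 1.0, -0.001]
ft_force: [-0.1, -0.0, -1.3]
gripper_width: 0.769
```

{"api": "drive_tool", "payload": {"plan": [[0, 0, 0, 0, -1], [0, 0, 0, 0, -1], [0, 0, 0, 0, -1], [0, 0, 0, 0, -1], [0, 0, 0, 0, -1], [0, 0, 0, 0, -1], [0, 0, 0, 0, -1], [0, 0, 0, 0, -1]]}}

```text
clock: 36.2
position: [643.9, 236.2, 189.7]
eef_rot: [0.0, -0.0, 1.0, -0.0]
ft_force: [-0.7, -1.1, -0.8]
gripper_width: 0.772
```

Run:
```python
from h import *
look("w24"); st()
```

```text
sd [0.07 0.04 0.13] pos [644.  236.1 189.5] psi 180.03 t 36.4
t 36.40 pos [644.1 236.1 189.4] psi -179.97 q6 -1.30 F [-0.2 -0.3 -0.3] w 0.767
```

View pics/w24.png

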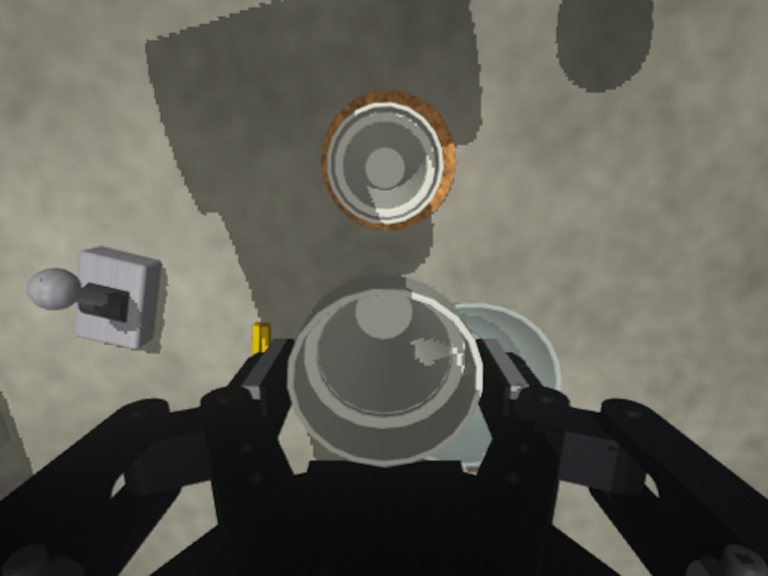

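Run:
```python
import cv2
a=cv2.imread("pics/w24_raw.png")[55:160,205:315]
cv2.imwrite("pics/zc.png",cv2.resize(a,None,fx=5,fy=5,interpolation=cv2.INTER_CUBIC))
```

```text
(no output)
```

View pics/zc.png

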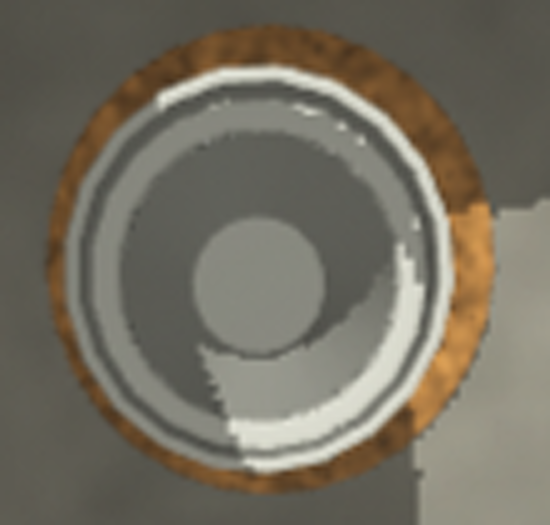

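Run:
```python
from cup import *
B=("w24",(218.2,295.4,68.4,149.6)); print(rim2([B]),rim2([B,("w4",(380.8,437,194.5,246.7)),("w21",(177.5,232.8,184.2,237))]))
S=1.5; v=lambda *b:[(q-.4)*S for q in b]
print(rimfit("w24",[218.2*1.5-.4,295.4*1.5-.4,68.4*1.5-.4,149.6*1.5-.4],79))
```

```text
(array([571.8, 236.5,  75.4]), array([-0.1,  0.1,  0.1, -0.1])) (array([571.9, 236.6,  77. ]), array([-0.3, -0.1,  0.5,  0.2, -0.2, -0.3, -0.2, -0.5, -0.3,  0.4,  0.4,
        0.4]))
(array([572. , 236.5]), array([-0.7, -0.4,  0.7,  0.6]), array([571.8, 236.5,  75.4]))
```

{"api": "drive_tool", "payload": {"plan": [[0.04, 0, 0, 0, -1], [0.0725, 0, 0, 0, -1], [0.0725, 0, 0.01, 0, -1], [0.0725, 0, 0.02, 0, -1], [0.0725, 0, 0.02, 0, -1], [0.0725, 0, 0.02, 0, -1], [0.0725, 0, 0.02, 0, -1], [0.0725, 0, 0.02, 0, -1], [0.0725, 0, 0.02, 0, -1], [0.0725, 0, 0.02, 0, -1]]}}

```text
clock: 37.23
position: [572.2, 236.1, 169.9]
eef_rot: [0.0, -0.0, 1.0, 0.0]
ft_force: [-0.7, 0.8, -1.1]
gripper_width: 0.769
```

Run:
```python
from h import *
look("w25"); to(571.4,236.5,140,180)
```

```text
sd [0.18 0.01 0.11] pos [571.9 236.1 169.7] psi 180.02 t 37.4333
t 37.43 pos [571.7 236.1 169.6] psi -179.98 q6 -1.27 F [ 0.2 -0.9 -0.5] w 0.769
delta [0.0003 0.0004 0.0296] spin 0.02 rows 0.7
```

View pics/w25.png

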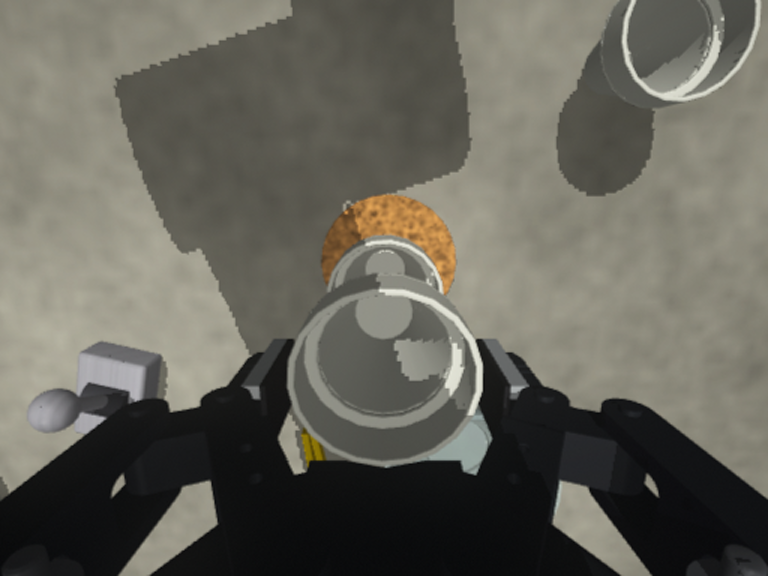

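{"api": "drive_tool", "payload": {"plan": [[0, 0, 0.02, 0, -1], [0, 0, 0.035, 0, -1], [0, 0, 0.045, 0, -1], [0, 0, 0.05, 0, -1], [0, 0, 0.055, 0, -1], [0, 0, 0.06, 0, -1], [0, 0, 0.062, 0, -1], [0, 0, 0.062, 0, -1], [0, 0, 0.062, 0, -1]]}}

```text
clock: 38.18
position: [571.9, 236.2, 108.0]
eef_rot: [0.0, -0.0, 1.0, 0.0]
ft_force: [0.1, -0.0, -0.9]
gripper_width: 0.767
```

Run:
```python
from h import *
to(571.4,236.5,98,180)
```

```text
t 38.18 pos [571.9 236.2 108. ] psi -179.97 q6 -1.27 F [ 0.1 -0.  -0.9] w 0.767
delta [0.0005 0.0003 0.01  ] spin 0.03 rows 0.2
```

{"api": "drive_tool", "payload": {"plan": [[0, 0, 0.003, 0, -1], [0, 0, 0.005, 0, -1], [0, 0, 0.007, 0, -1], [0, 0, 0.009, 0, -1], [0, 0, 0.0105, 0, -1], [0, 0, 0.0105, 0, -1], [0, 0, 0.0105, 0, -1]]}}

```text
clock: 38.77
position: [571.9, 236.4, 97.7]
eef_rot: [0.001, -0.0, 1.0, 0.0]
ft_force: [-0.3, 0.3, 3.3]
gripper_width: 0.767
```

Run:
```python
from h import *
look("w26"); st()
```

```text
sd [0.02 0.01 0.02] pos [571.9 236.4  97.6] psi 180.03 t 38.9667
t 38.97 pos [571.8 236.4  97.6] psi -179.96 q6 -1.27 F [-1.   1.2  3.6] w 0.773
```

View pics/w26.png

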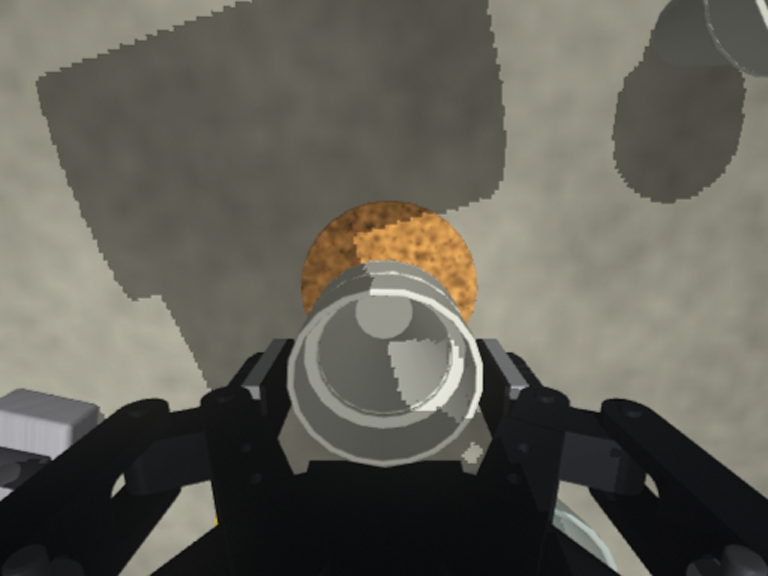

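Nested: TCP at 97.6 against 97.5 expected, with a light contact force. Release, rise and go to the second cup.

{"api": "drive_tool", "payload": {"plan": [[0, 0, 0, 0, 1], [0, 0, 0, 0, 1], [0, 0, 0, 0, 1], [0, 0, 0, 0, 1], [0, 0, -0.01, 0, 1], [0, 0, -0.05, 0, 1], [0, 0, -0.08, 0, 1], [0.135, 0.148, -0.08, 0, 1], [0.135, 0.148, -0.08, 0, 1], [0.135, 0.148, -0.06, 0, 1]]}}

```text
clock: 39.8
position: [488.5, 329.0, 173.6]
eef_rot: [0.003, 0.001, 1.0, 0.002]
ft_force: [0.9, 1.1, -0.2]
gripper_width: 1.002
```

{"api": "drive_tool", "payload": {"plan": [[0.046, 0.062, 0, 0, 1], [0.046, 0.062, 0, 0, 1], [0.046, 0.062, 0, 0, 1], [0.046, 0.062, 0, 0, 1], [0.046, 0.062, 0, 0, 1]]}}

```text
clock: 40.22
position: [441.9, 389.8, 170.5]
eef_rot: [0.001, -0.0, 1.0, -0.0]
ft_force: [0.0, -0.5, 0.3]
gripper_width: 1.0
```

Run:
```python
from h import *
look("w27"); to(436.1,384.7,150,180)
```

```text
sd [0.28 0.36 0.15] pos [442.5 389.2 170.2] psi 179.95 t 40.4167
t 40.42 pos [442.7 388.9 170. ] psi 179.90 q6 -0.94 F [-0.5 -0.6  0.5] w 1.005
delta [ 0.0066 -0.0042  0.02  ] spin -0.10 rows 0.5
```

View pics/w27.png

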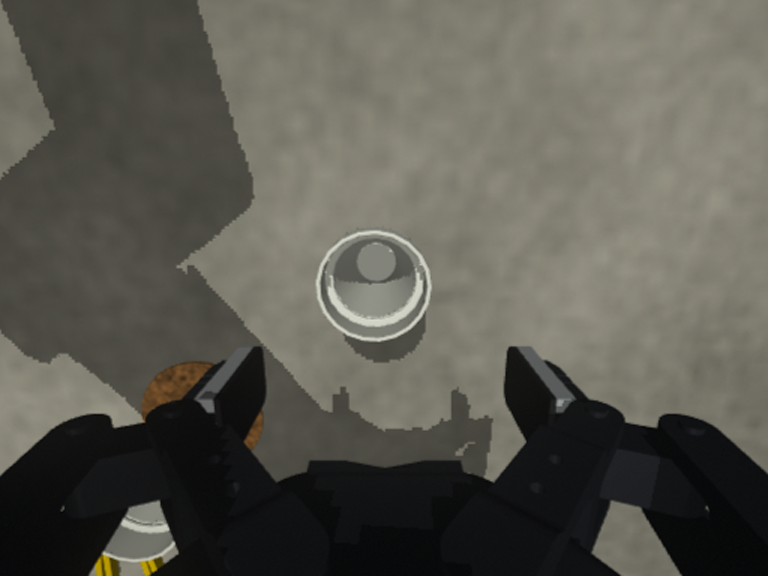

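{"api": "drive_tool", "payload": {"plan": [[0.006, -0.004, 0.04, 0, 1], [0.006, -0.004, 0.04, 0, 1], [0.006, -0.004, 0.04, 0, 1], [0.006, -0.004, 0.04, 0, 1], [0.006, -0.004, 0.04, 0, 1], [0.006, -0.004, 0.04, 0, 1]]}}

```text
clock: 40.92
position: [437.6, 387.0, 133.0]
eef_rot: [0.002, -0.0, 1.0, 0.002]
ft_force: [-1.4, -0.3, -0.4]
gripper_width: 1.003
```

Run:
```python
from cup import *
print(rimfit("w27",(316,431.5,230,342),75))
look("w28"); to(436.1,384.7,71,180)
```

```text
(array([437.4, 383.3]), array([-0.4, -0.1,  0.4,  0.2]), array([437.8, 383.2,  73.5]))
sd [0.46 0.22 0.66] pos [436.9 386.8 132.1] psi 180.02 t 41.1167
t 41.12 pos [436.3 386.4 131.2] psi -179.97 q6 -0.94 F [0.2 0.6 0.1] w 1.000
delta [ 0.0002 -0.0017  0.0602] spin 0.03 rows 1.4
```

View pics/w28.png

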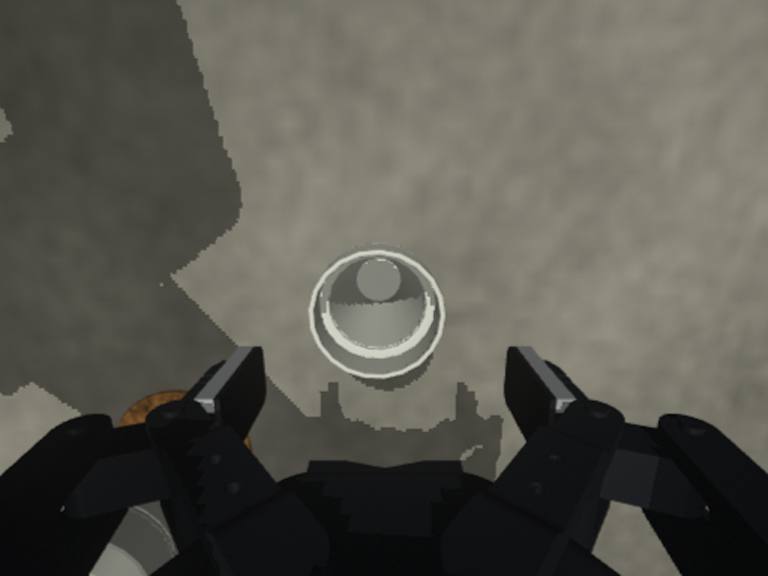

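{"api": "drive_tool", "payload": {"plan": [[0, -0.002, 0.02, 0, 1], [0, -0.002, 0.04, 0, 1], [0, -0.002, 0.059, 0, 1], [0, -0.002, 0.059, 0, 1], [0, -0.002, 0.059, 0, 1], [0, -0.002, 0.059, 0, -1], [0, -0.002, 0.059, 0, -1], [0, -0.002, 0.059, 0, -1], [0, -0.002, 0.059, 0, -1], [0, -0.002, 0.059, 0, -1]]}}

```text
clock: 41.95
position: [436.9, 384.8, 73.3]
eef_rot: [0.002, -0.0, 1.0, 0.001]
ft_force: [-0.3, -0.1, 5.7]
gripper_width: 0.765
```

{"api": "drive_tool", "payload": {"plan": [[0, 0, 0, 0, -1], [0, 0, 0, 0, -1], [0, 0, 0, 0, -1]]}}

```text
clock: 42.2
position: [437.0, 384.8, 73.4]
eef_rot: [0.002, -0.0, 1.0, 0.001]
ft_force: [-0.8, -0.2, 5.6]
gripper_width: 0.771
```

Run:
```python
from h import *
look("w29"); to(644,236.4,205,180)
```

```text
sd [0.01 0.01 0.01] pos [437.  384.8  73.4] psi 180.02 t 42.4
t 42.40 pos [437.  384.8  73.4] psi -179.97 q6 -0.95 F [-0.1  0.1  6. ] w 0.764
delta [-0.207  -0.1485 -0.1316] spin 0.03 rows 6.9
```

View pics/w29.png

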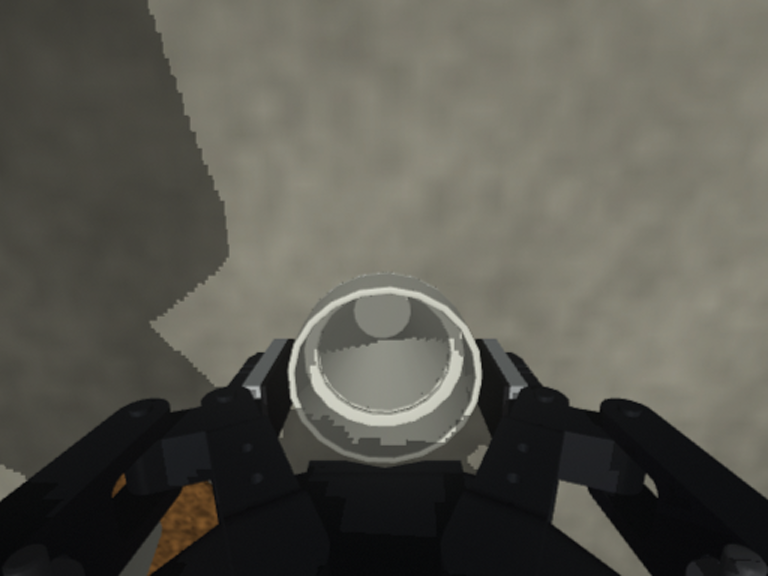

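{"api": "drive_tool", "payload": {"plan": [[0, 0, -0.04, 0, -1], [0, 0, -0.08, 0, -1], [0, 0, -0.12, 0, -1], [-0.01, 0, -0.135, 0, -1], [-0.207, -0.1485, -0.135, 0, -1], [-0.207, -0.1485, -0.135, 0, -1], [-0.207, -0.1485, -0.135, 0, -1], [-0.207, -0.1485, -0.135, 0, -1], [-0.207, -0.1485, -0.135, 0, -1], [-0.207, -0.1485, -0.135, 0, -1]]}}

```text
clock: 43.23
position: [644.2, 233.8, 205.6]
eef_rot: [-0.0, 0.0, 1.0, -0.0]
ft_force: [0.6, 0.6, -1.1]
gripper_width: 0.768
```

{"api": "drive_tool", "payload": {"plan": [[-0.02, -0.011, 0, 0, -1], [-0.02, -0.011, 0, 0, -1], [-0.02, -0.011, 0, 0, -1], [-0.02, -0.011, 0, 0, -1], [-0.02, -0.011, 0, 0, -1], [-0.02, -0.011, 0, 0, -1], [-0.02, -0.011, 0, 0, -1], [-0.02, -0.011, 0, 0, -1]]}}

```text
clock: 43.9
position: [662.1, 225.4, 206.4]
eef_rot: [0.0, -0.001, 1.0, 0.0]
ft_force: [-0.4, -0.4, -0.5]
gripper_width: 0.765
```

Run:
```python
from h import *
look("w30"); st()
a=cv2.imread("pics/w30_raw.png")[30:180,190:340]
cv2.imwrite("pics/zd.png",cv2.resize(a,None,fx=4,fy=4,interpolation=cv2.INTER_CUBIC))
```

```text
sd [0.16 0.22 0.11] pos [662.3 225.1 206.3] psi 180.07 t 44.1
t 44.10 pos [662.5 224.8 206.1] psi -179.95 q6 -1.33 F [-0.5  0.1 -0.2] w 0.766
```

View pics/w30.png

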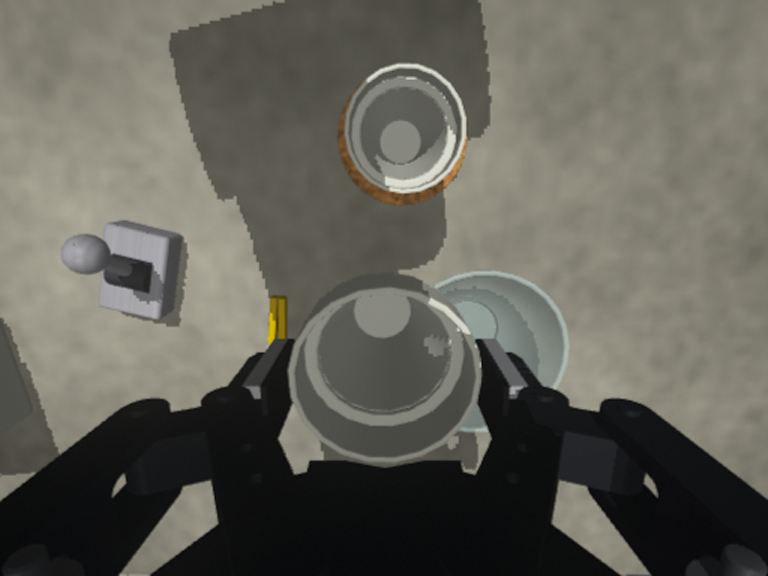

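View pics/zd.png

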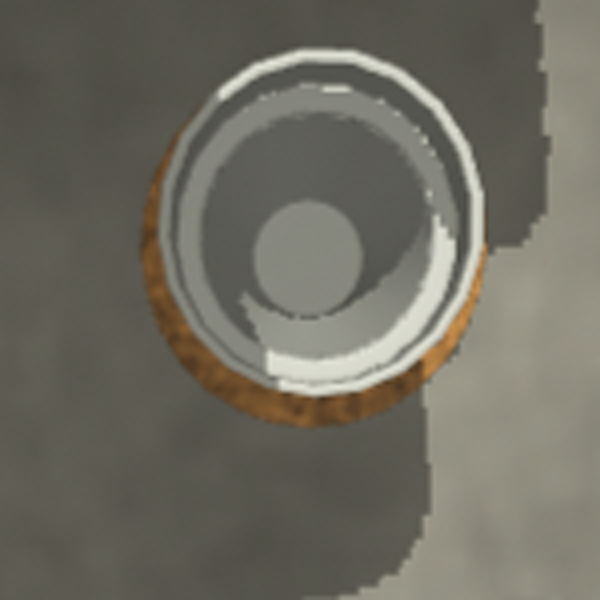

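Run:
```python
from cup import *
print(rim2([("w30",(230,311.3,41.5,128.5))]))
x=rimfit("w30",[v*1.5-.4 for v in (230,311.3,41.5,128.5)],101); print(x)
to(x[0][0]-.3,x[0][1],195,180)
```

```text
(array([571.8, 236.6,  98.4]), array([-0.1,  0. ,  0.1, -0. ]))
(array([572.1, 236.4]), array([-0.5, -0.4,  0.5,  0.5]), array([571.8, 236.6,  98.4]))
t 44.10 pos [662.5 224.8 206.1] psi -179.95 q6 -1.33 F [-0.5  0.1 -0.2] w 0.766
delta [0.0907 0.0117 0.0111] spin 0.05 rows 2.2
```

{"api": "drive_tool", "payload": {"plan": [[0.04, 0.006, 0, 0, -1], [0.08, 0.0117, 0, 0, -1], [0.0907, 0.0117, 0, 0, -1], [0.0907, 0.0117, 0.012, 0, -1], [0.0907, 0.0117, 0.012, 0, -1], [0.0907, 0.0117, 0.012, 0, -1], [0.0907, 0.0117, 0.012, 0, -1], [0.0907, 0.0117, 0.012, 0, -1], [0.0907, 0.0117, 0.012, 0, -1], [0.0907, 0.0117, 0.012, 0, -1]]}}

```text
clock: 44.93
position: [572.7, 236.1, 194.1]
eef_rot: [0.0, 0.0, 1.0, 0.0]
ft_force: [1.5, 0.1, -1.0]
gripper_width: 0.765
```

Run:
```python
from h import *
look("w31"); to(571.5,236.5,132,180)
```

```text
sd [0.18 0.04 0.02] pos [572.5 236.1 194. ] psi 180.01 t 45.1333
t 45.13 pos [572.2 236.2 194. ] psi -179.98 q6 -1.27 F [ 0.5 -0.9 -0.7] w 0.766
delta [0.0007 0.0003 0.062 ] spin 0.02 rows 1.5
```

View pics/w31.png

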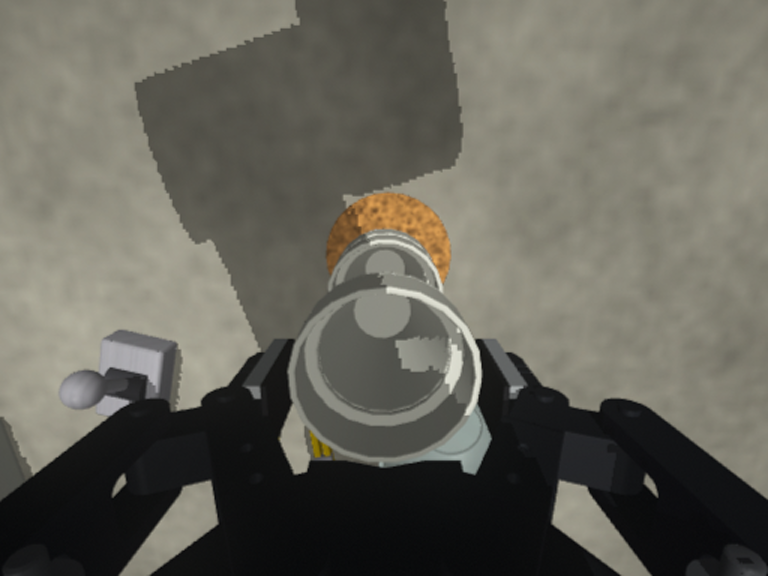

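{"api": "drive_tool", "payload": {"plan": [[0, 0, 0.02, 0, -1], [0, 0, 0.035, 0, -1], [0, 0, 0.045, 0, -1], [0, 0, 0.05, 0, -1], [0, 0, 0.055, 0, -1], [0, 0, 0.06, 0, -1], [0, 0, 0.062, 0, -1], [0, 0, 0.062, 0, -1], [0, 0, 0.062, 0, -1]]}}

```text
clock: 45.88
position: [572.3, 236.3, 132.5]
eef_rot: [0.0, -0.0, 1.0, 0.0]
ft_force: [0.4, -0.2, 0.6]
gripper_width: 0.766
```

Run:
```python
from h import *
to(571.5,236.5,121.5,180)
```

```text
t 45.88 pos [572.3 236.3 132.5] psi -179.97 q6 -1.27 F [ 0.4 -0.2  0.6] w 0.766
delta [0.0008 0.0002 0.011 ] spin 0.03 rows 0.3
```

{"api": "drive_tool", "payload": {"plan": [[0, 0, 0.003, 0, -1], [0, 0, 0.005, 0, -1], [0, 0, 0.007, 0, -1], [0, 0, 0.009, 0, -1], [0, 0, 0.0115, 0, -1], [0, 0, 0.0115, 0, -1], [0, 0, 0.0115, 0, -1]]}}

```text
clock: 46.47
position: [572.5, 236.8, 121.6]
eef_rot: [0.001, -0.0, 1.0, 0.001]
ft_force: [0.1, 0.7, 3.2]
gripper_width: 0.765
```

Run:
```python
from h import *
st()
```

```text
t 46.47 pos [572.5 236.8 121.6] psi -179.96 q6 -1.27 F [0.1 0.7 3.2] w 0.765
```

{"api": "drive_tool", "payload": {"plan": [[0, 0, 0, 0, 1], [0, 0, 0, 0, 1], [0, 0, 0, 0, 1], [0, 0, 0, 0, 1], [0, 0, -0.01, 0, 1], [0, 0, -0.05, 0, 1], [0, 0, -0.09, 0, 1], [-0.04, -0.03, -0.11, 0, 1], [-0.08, -0.07, -0.11, 0, 1], [-0.08, -0.07, -0.11, 0, 1]]}}

```text
clock: 47.3
position: [654.8, 164.3, 234.4]
eef_rot: [0.004, 0.0, 1.0, -0.0]
ft_force: [0.5, -0.4, -0.7]
gripper_width: 1.002
```

{"api": "drive_tool", "payload": {"plan": [[0, 0, 0, 0, 1], [0, 0, 0, 0, 1], [0, 0, 0, 0, 1], [0, 0, 0, 0, 1], [0, 0, 0, 0, 1], [0, 0, 0, 0, 1], [0, 0, 0, 0, 1]]}}

```text
clock: 47.88
position: [651.5, 167.0, 230.7]
eef_rot: [0.0, -0.001, 1.0, -0.0]
ft_force: [-0.5, -0.2, 0.2]
gripper_width: 0.999
```

Run:
```python
from h import *
look("w32"); st()
a=cv2.imread("pics/w32_raw.png")[20:190,210:400]
cv2.imwrite("pics/ze.png",cv2.resize(a,None,fx=4,fy=4,interpolation=cv2.INTER_CUBIC))
shot("top","top1.png",1.5); shot("scene","scene1.png",1.5)
```

```text
sd [0.13 0.19 0.05] pos [651.7 166.8 230.6] psi 180.07 t 48.0833
t 48.08 pos [651.9 166.5 230.5] psi -179.95 q6 -1.41 F [-0.2  0.  -0.1] w 1.004
```

View pics/w32.png

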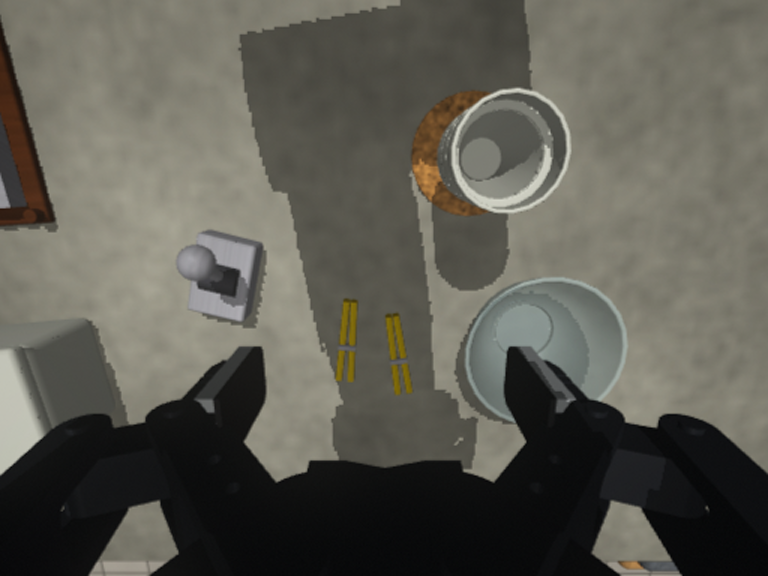

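View pics/ze.png

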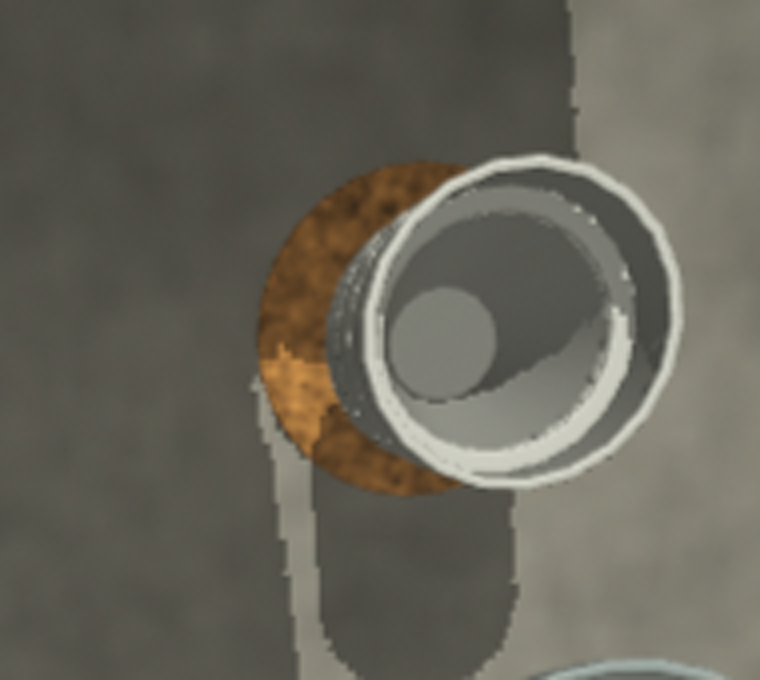

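View pics/top1.png

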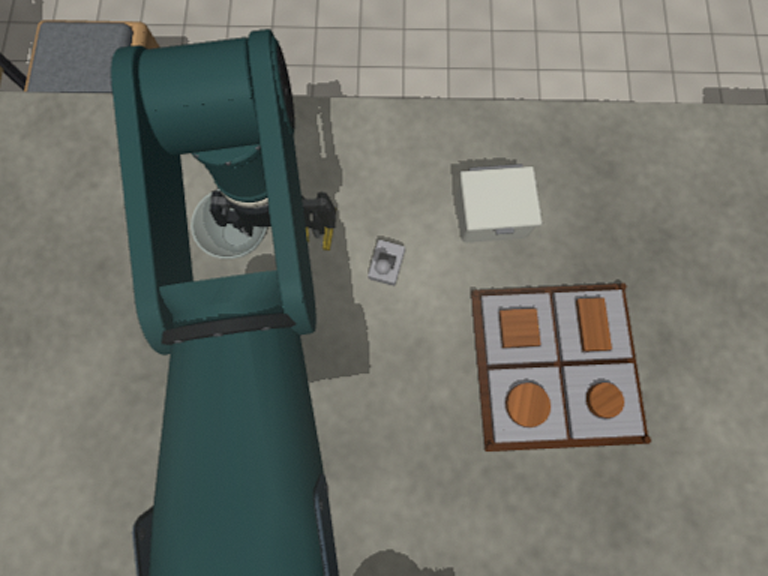

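View pics/scene1.png

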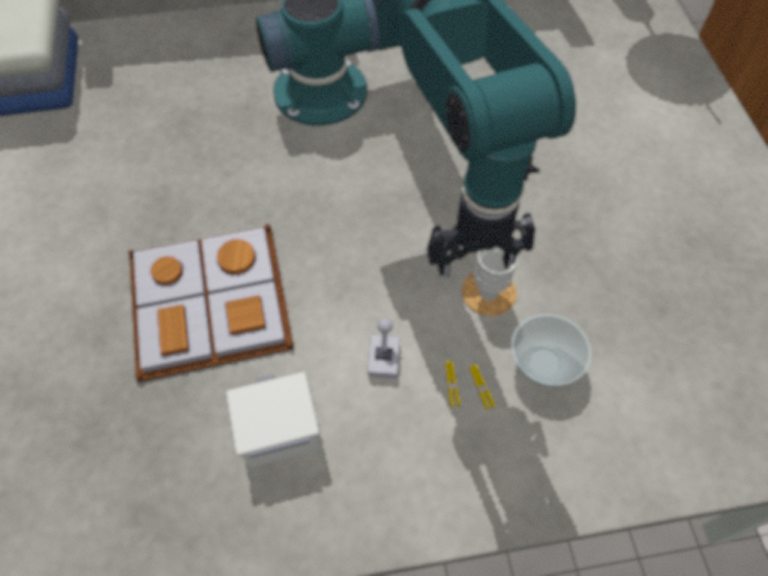

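Run:
```python
from cup import *
print(rim2([("w32",(210+362/4,210+683/4,20+153/4,20+490/4))]))
im=cv2.imread("pics/top1.png"); cv2.imwrite("pics/top1z.png",cv2.resize(im[280:455,465:655],None,fx=4,fy=4,interpolation=cv2.INTER_CUBIC))
to(570,-262,200,183.67)
```

```text
(array([572.9, 236.2, 122. ]), array([-0.,  0.,  0., -0.]))
t 48.18 pos [652.  166.3 230.4] psi -179.97 q6 -1.41 F [-0.7  0.5 -0.6] w 0.998
delta [ 0.0823 -0.4283  0.0304] spin -3.64 rows 10.5
```

View pics/top1z.png

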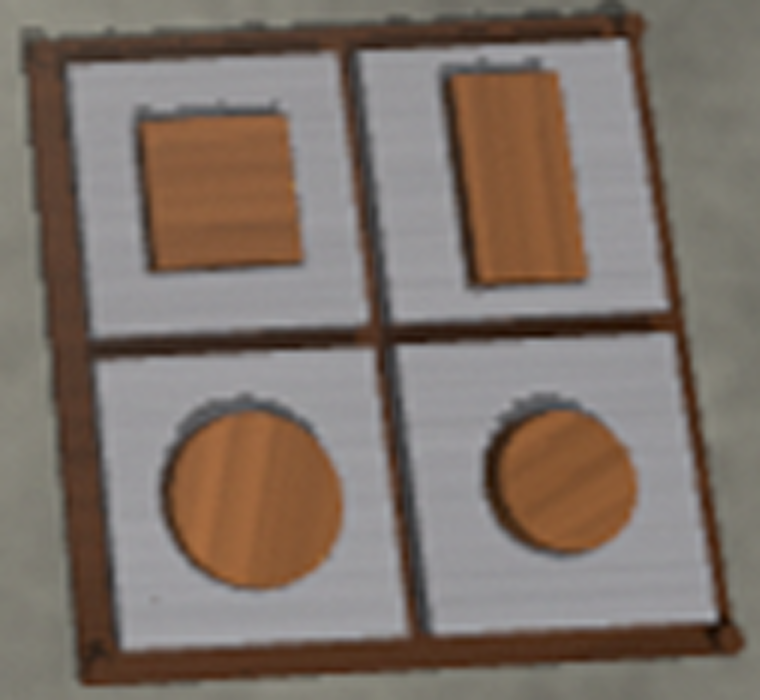

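{"api": "drive_tool", "payload": {"plan": [[0.082, -0.428, 0.03, -3.6, 1], [0.082, -0.428, 0.03, -3.6, 1], [0.082, -0.428, 0.03, -3.6, 1], [0.082, -0.428, 0.03, -3.6, 1], [0.082, -0.428, 0.03, -3.6, 1], [0.082, -0.428, 0.03, -3.6, 1], [0.082, -0.428, 0.03, -3.6, 1], [0.082, -0.428, 0.03, -3.6, 1], [0.082, -0.428, 0.03, -3.6, 1], [0.082, -0.428, 0.03, -3.6, 1]]}}

```text
clock: 49.02
position: [573.3, -244.0, 202.0]
eef_rot: [0.0, -0.032, 1.0, -0.0]
ft_force: [0.2, -0.0, 0.4]
gripper_width: 1.002
```

{"api": "drive_tool", "payload": {"plan": [[0, 0, 0, 0, 1], [0, 0, 0, 0, 1], [0, 0, 0, 0, 1], [0, 0, 0, 0, 1], [0, 0, 0, 0, 1], [0, 0, 0, 0, 1], [0, 0, 0, 0, 1], [0, 0, 0, 0, 1], [0, 0, 0, 0, 1], [0, 0, 0, 0, 1]]}}

```text
clock: 49.85
position: [574.1, -241.8, 201.9]
eef_rot: [0.0, -0.032, 0.999, -0.0]
ft_force: [0.3, 0.4, -0.1]
gripper_width: 1.003
```

Run:
```python
from zc import *
look("w33"); overlay("w33"); check("w33")
```

```text
sd [0.04 0.11 0.02] pos [ 574.1 -242.   201.9] psi 183.63 t 50.05
square off [-0.2 -0.4] yaw [0.062] cost 206 [np.float64(3133.0)]
oblong off [0.1 1.2] yaw [0.052] cost 304 [np.float64(3382.0)]
large off [-2.6 -0.1] yaw [] cost 214 [np.float64(4475.0)]
small off [ 0.9 -1.1] yaw [] cost 248 [np.float64(2968.0)]
```

View pics/w33_ov.png

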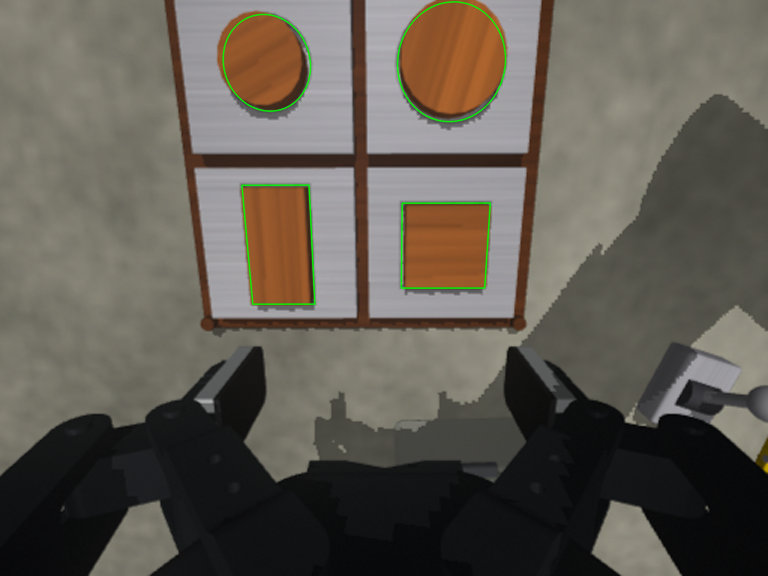

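All four are home. Next I'll measure the switch: ball and box, from several views.

Run:
```python
from h import *
im=cv2.imread("pics/w32_raw.png")[140:230,105:195]; cv2.imwrite("pics/zs.png",cv2.resize(im,None,fx=7,fy=7,interpolation=cv2.INTER_CUBIC)[:600])
im=cv2.imread("pics/w24_raw.png")[150:250,10:120]; cv2.imwrite("pics/zs2.png",cv2.resize(im,None,fx=6,fy=6,interpolation=cv2.INTER_CUBIC))
```

```text
(no output)
```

View pics/zs.png

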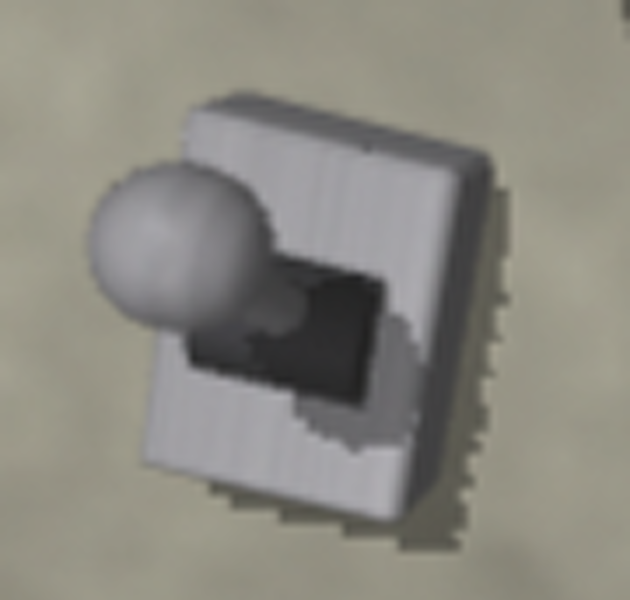

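View pics/zs2.png

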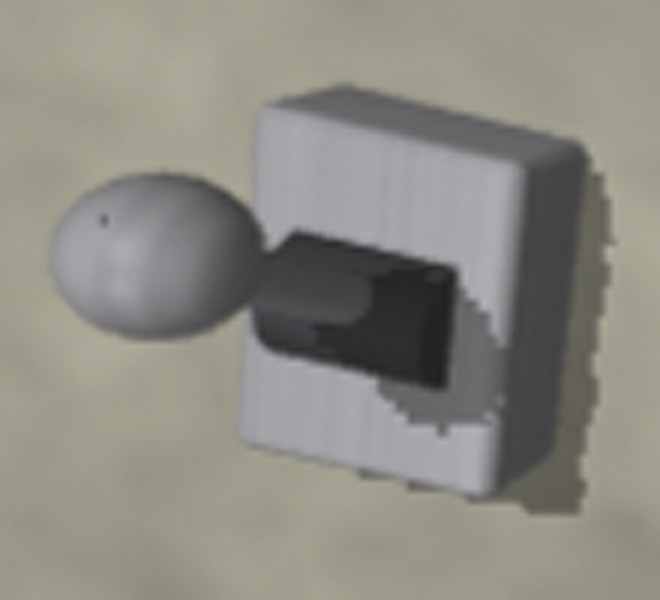

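Run:
```python
from h import *
def raw(p,k,o): return (np.array(p,float)+.5)/k-.5+o
A=[(190,110),(460,165),(400,520),(143,463)];B=[(258,105),(525,165),(495,495),(240,440)]
P1=np.load("w32_P.npy");P2=np.load("w24_P.npy")
a=raw(A,7,[105,140]);b=raw(B,6,[10,150])
for n,x,P in(("w32",a,P1),("w24",b,P2)):
    X=unproj("wrist",x,25,P); print(n,X.round(1).tolist(),"c",X.mean(0).round(1))
    for i in range(4):
        d=X[(i+1)%4]-X[i]; print(np.linalg.norm(d).round(1),np.degrees(np.arctan2(d[1],d[0])).round(1))
b1=raw((180,247),7,[105,140]);b2=raw((158,255),6,[10,150])
o1,d1=ray("wrist",b1,P1);o2,d2=ray("wrist",b2,P2); print("ball",tri([(o1,d1[0]),(o2,d2[0])]))
```

```text
w32 [[630.5, 13.4, 25.0], [640.2, 60.2, 25.0], [707.1, 43.4, 25.0], [695.9, -3.2, 25.0]] c [668.4  28.4  25. ]
47.8 78.2
68.9 -14.1
47.9 -103.5
67.5 165.7
w24 [[630.0, 14.0, 25.0], [641.1, 60.9, 25.0], [706.7, 44.8, 25.0], [695.3, -2.5, 25.0]] c [668.3  29.3  25. ]
48.2 76.6
67.5 -13.7
48.7 -103.6
67.3 165.8
ball [644.41849159  32.85579785  75.33405869]
```

Run:
```python
from h import *
to(597,45.5,200,166.2)
```

```text
t 50.05 pos [ 574.  -242.1  201.8] psi -176.38 q6 -2.12 F [-0.7 -0.5 -0.2] w 1.001
delta [-0.0411  0.2856  0.0018] spin 17.42 rows 6.9
```

{"api": "drive_tool", "payload": {"plan": [[-0.041, 0.286, 0, 6, -1], [-0.041, 0.286, 0, 12, -1], [-0.041, 0.286, 0, 17.4, -1], [-0.041, 0.286, 0, 17.4, -1], [-0.041, 0.286, 0, 17.4, -1], [-0.041, 0.286, 0, 17.4, -1], [-0.041, 0.286, 0, 17.4, -1], [-0.041, 0.286, 0, 17.4, -1], [-0.041, 0.286, 0, 17.4, -1], [-0.041, 0.286, 0, 17.4, -1]]}}

```text
clock: 50.88
position: [596.8, 45.7, 201.8]
eef_rot: [-0.0, 0.12, 0.993, -0.0]
ft_force: [-0.2, -0.9, -0.2]
gripper_width: -0.002
```

Run:
```python
from h import *
look("w34"); to(597,45.5,85,166.2)
```

```text
sd [0.04 0.52 0.03] pos [596.9  44.7 201.8] psi 166.14 t 51.0833
t 51.08 pos [596.9  44.3 201.9] psi 166.08 q6 -1.35 F [-0.  -0.8  0.5] w 0.003
delta [0.0002 0.0012 0.1169] spin -0.12 rows 2.8
```

View pics/w34.png

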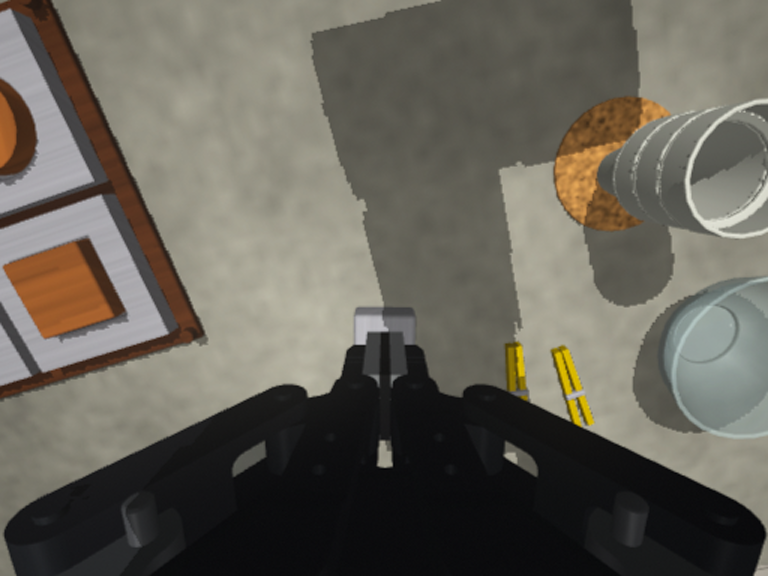

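{"api": "drive_tool", "payload": {"plan": [[0, 0.001, 0.04, 0, -1], [0, 0.001, 0.08, 0, -1], [0, 0.001, 0.11, 0, -1], [0, 0.001, 0.117, 0, -1], [0, 0.001, 0.117, 0, -1], [0, 0.001, 0.117, 0, -1], [0, 0.001, 0.117, 0, -1], [0, 0.001, 0.117, 0, -1]]}}

```text
clock: 51.75
position: [599.2, 46.7, 88.2]
eef_rot: [0.003, 0.12, 0.993, 0.0]
ft_force: [0.0, -1.1, 0.0]
gripper_width: 0.002
```

Run:
```python
from h import *
to(675.2,27.2,85,166.2); camera("top"); shot("top","top2.png",1.5)
```

```text
t 51.75 pos [599.2  46.7  88.2] psi 166.21 q6 -1.35 F [ 0.  -1.1  0. ] w 0.002
delta [-0.0785 -0.0008  0.0032] spin 0.01 rows 1.9
```

View pics/top2.png

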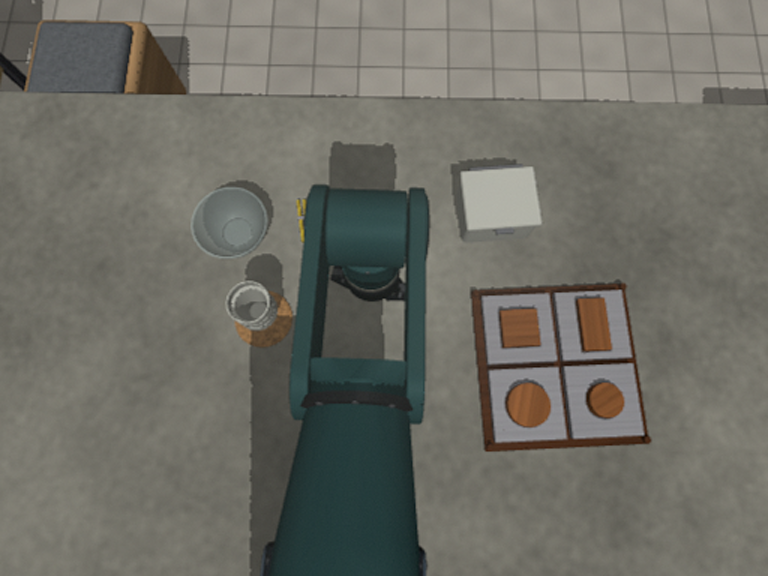

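All is still in place. Pushing the lever.

{"api": "drive_tool", "payload": {"plan": [[-0.01, 0, 0.003, 0, -1], [-0.02, 0, 0.003, 0, -1], [-0.028, 0, 0.003, 0, -1], [-0.036, 0, 0.003, 0, -1], [-0.044, 0, 0.003, 0, -1], [-0.052, 0, 0.003, 0, -1], [-0.058, 0, 0.003, 0, -1], [-0.064, 0, 0.003, 0, -1], [-0.07, 0, 0.003, 0, -1], [-0.076, 0, 0.003, 0, -1]]}}

```text
clock: 52.68
position: [671.1, 28.8, 81.2]
eef_rot: [-0.001, 0.12, 0.993, -0.0]
ft_force: [-1.3, 1.4, -1.3]
gripper_width: 0.002
```

Run:
```python
from h import *
to(675.2,27.2,85,166.2); look("w35")
```

```text
t 52.68 pos [671.1  28.8  81.2] psi 166.22 q6 -1.37 F [-1.3  1.4 -1.3] w 0.002
delta [-0.0044 -0.0005 -0.0038] spin 0.02 rows 0.1
sd [0.37 0.14 0.24] pos [671.5  28.6  81.4] psi 166.22 t 52.8833
```

View pics/w35.png

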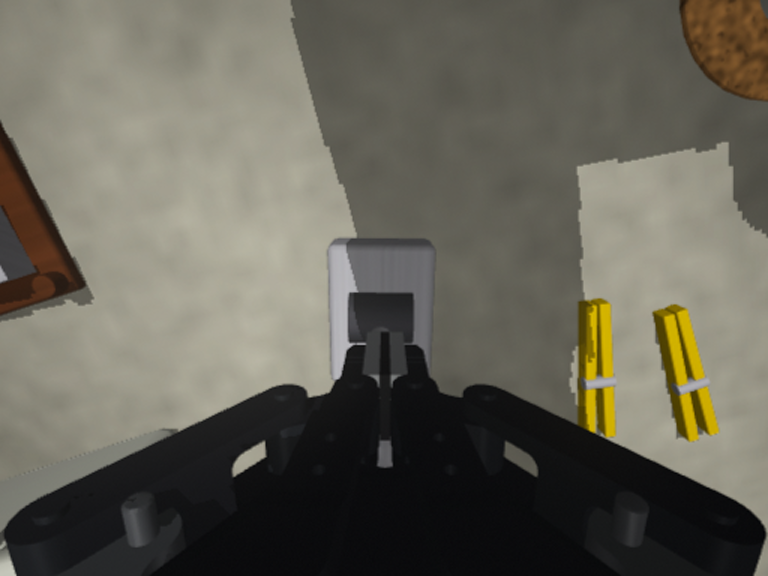

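{"api": "drive_tool", "payload": {"plan": [[-0.003, 0, 0, 0, -1], [-0.006, 0, 0, 0, -1], [-0.006, 0, 0, 0, -1], [-0.006, 0, 0, 0, -1]]}}

```text
clock: 53.22
position: [674.7, 28.1, 81.7]
eef_rot: [-0.003, 0.12, 0.993, 0.0]
ft_force: [-6.5, 0.5, 1.9]
gripper_width: 0.002
```

{"api": "drive_tool", "payload": {"plan": [[-0.003, 0, 0, 0, -1], [-0.006, 0, 0, 0, -1], [-0.006, 0, 0, 0, -1], [-0.006, 0, 0, 0, -1]]}}

```text
clock: 53.55
position: [675.3, 28.0, 81.6]
eef_rot: [-0.01, 0.119, 0.993, 0.0]
ft_force: [-21.8, 4.2, 10.4]
gripper_width: 0.002
```

At the stop: the force climbed to 22 N with no further motion. Back off, rise and inspect.

{"api": "drive_tool", "payload": {"plan": [[0.02, 0, 0, 0, -1], [0.05, 0, 0, 0, -1], [0.08, 0, 0, 0, -1], [0.08, 0, -0.04, 0, -1], [0.08, 0, -0.08, 0, -1], [0.05, 0, -0.12, 0, -1], [0.01, 0, -0.13, 0, -1], [-0.03, 0, -0.13, 0, -1], [-0.05, 0, -0.13, 0, -1], [-0.05, 0, -0.13, 0, -1]]}}

```text
clock: 54.38
position: [734.8, 12.1, 209.7]
eef_rot: [0.001, 0.121, 0.993, -0.0]
ft_force: [-1.2, 0.6, -1.4]
gripper_width: -0.003
```

{"api": "drive_tool", "payload": {"plan": [[0, 0, 0, 0, -1], [0, 0, 0, 0, -1], [0, 0, 0, 0, -1], [0, 0, 0, 0, -1], [0, 0, 0, 0, -1]]}}

```text
clock: 54.8
position: [730.4, 14.5, 212.9]
eef_rot: [0.001, 0.12, 0.993, 0.0]
ft_force: [-0.1, 0.1, -0.1]
gripper_width: -0.001
```

Run:
```python
from h import *
look("w36"); shot("scene","scene2.png",1.5); st()
```

```text
sd [0.14 0.09 0.21] pos [730.7  14.4 212.7] psi 166.25 t 55.0
t 55.05 pos [730.9  14.2 212.2] psi 166.23 q6 -1.39 F [0.7 0.4 0.2] w -0.001
```

View pics/w36.png

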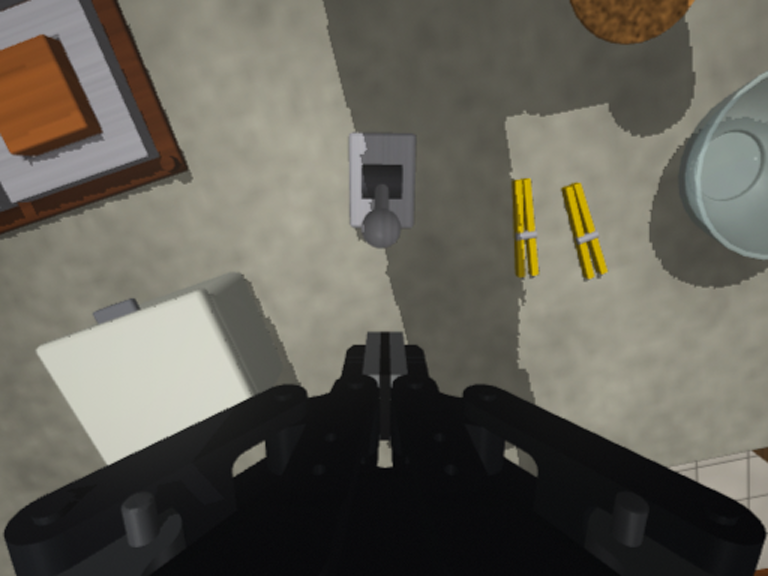

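View pics/scene2.png

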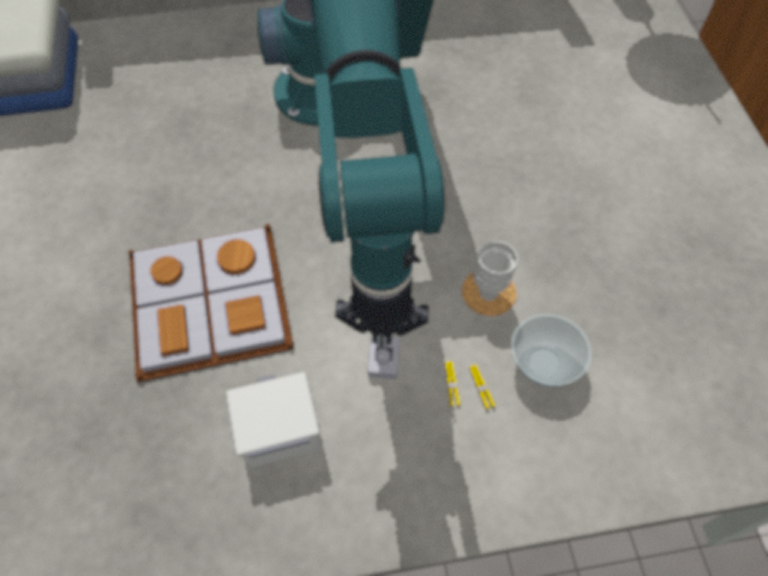

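Run:
```python
from h import *
X=unproj("wrist",[[381/1.5,227/1.5]],74.7,np.load("w36_P.npy"))[0]; print(X, (X[:2]-[668.4,28.9])@[.971,-.239])
```

```text
[696.86123934  20.65878962  74.7       ] 29.60551267560495
```

The ball is 29.6 mm past the pivot, where full on is 29. The blanks and the cup stack are unchanged in the scene view, and the arm is clear. Handing in.

Run:
```python
from station import *
print(sign_off())
```

```text
the job is handed in; nothing more can be done
None
```

The job is handed in at about 55 s of the 208 s allowed. All four cedar blanks are in their matching dies, both loose cups are nested on the coaster cup, and the warmer lever is fully on. The station gave no verdict.

- **Blanks:** the wrist views show all four flat inside their cavities. Each was released at its expected seating height. The measured offsets were mostly within about 1.5 mm. Two readings were larger:
  - The small round read 2.5 mm in one view and about 1.4–1.7 mm in the others.
  - The large round read 2.6 mm in one view where it touched the picture's edge, and 1.4 mm in the other.
  - Both exceed the 1.5 mm play in a cavity, so I took them as measuring error. I did not press either blank down to confirm.
- **Cups:** the stack's top rim measured 122 mm, against 123 mm expected for two cups nested on the base. It stood upright at (573, 236) on the coaster.
- **Lever:** I pushed it last, until it met its stop at about 22 N. The ball then stood 29.6 mm past the pivot, where full on is 29 mm.
- **Bystanders:** the pod tub, glass bowl and clothespins looked unmoved in the last pictures. I did not measure their positions. The gripper was clear of everything at hand-in.

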